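Load, tug-test and shut the battery charging drawer

TASK

Pull the charging drawer well open, stand each battery pack in a bay of its own and press it down until its catches snap, then tug each pack upwards so that the bay rides up to its top stop with the pack in it; a pack that lifts free has not latched and must be pressed home again and tugged again. With every pack latched and its bay left riding up, push the drawer fully shut, and only then throw the switch lever on top of the cabinet right over to the other side. Leave the glue bottle and the sanding block where they are.

Things in the scene. Friction and masses are not known exactly. Their poses are not given: they have to be found in the camera images.
- cabinet: Grey sheet-metal charging cabinet on the bench, fixed, 240 deep (its x) x 400 wide (its y) x 150 high; origin at the centre of its underside. Its open front face is at its x = -120 and looks along its -x, roughly towards the robot. Other positions 'in the cabinet frame' below use this frame.
- drawer (a joint): How far the drawer is pulled out of the cabinet along the cabinet's -x, m: 0 shut, 0.19 at its stop. It starts 0 to 0.06 out. It slides with about 3 N of friction and stays where it is left. Pulled out 0.17 the bays stand clear of the cabinet. Its front panel is 400 wide and 15 thick, its top edge 133 above the bench, and when shut it lies against the cabinet's front face.
- handle (a point): Middle of the drawer's steel bar handle: a 12 mm round bar along the cabinet's y, 130 long, 124 above the bench, its centre line 40 in front of the drawer's front panel (posts at 60 either side of the middle); clear from above, so it can be gripped from above or hooked from behind. Axes as the cabinet's.
- bay0_floor (a point): Centre of the floor of the rightmost (farthest to cabinet -y) of four like charging bays in the drawer, where a pack's underside rests; axes as the cabinet's, z up; 26 above the bench when the bay is down. The bays stand 86 apart along the cabinet's y, 140 behind the handle bar's centre line. Each is an open well 64 (x) x 54 (y) x 34 deep with a flared mouth up to 39 above its floor.
- bay1_floor (a point): The same for the next bay to the left. In every bay two steel spring catches stick 6 out of the +x and -x walls, 11.5 above the floor, and snap over the pack's foot. Pressing a pack past them takes 5 to 20 N, more in some bays than in others; until then it stands 10 to 18 proud and comes out freely. Once snapped they do not let go.
- bay2_floor (a point): The same for the third bay from the right.
- bay3_floor (a point): The same for the leftmost (cabinet +y) bay.
- bay0 (a joint): How far the bay of point bay0_floor has ridden up, m: 0 down on the drawer floor (as it starts), 0.008 at its top stop. The whole bay with a latched pack rides up under a tug of about 10 to 12 N and stays up by friction; pressing on the pack with 3 N or more pushes it down again.
- bay1 (a joint): How far the bay of point bay1_floor has ridden up, m: 0 down on the drawer floor (as it starts), 0.008 at its top stop. The whole bay with a latched pack rides up under a tug of about 10 to 12 N and stays up by friction; pressing on the pack with 3 N or more pushes it down again.
- bay2 (a joint): How far the bay of point bay2_floor has ridden up, m: 0 down on the drawer floor (as it starts), 0.008 at its top stop. The whole bay with a latched pack rides up under a tug of about 10 to 12 N and stays up by friction; pressing on the pack with 3 N or more pushes it down again.
- bay3 (a joint): How far the bay of point bay3_floor has ridden up, m: 0 down on the drawer floor (as it starts), 0.008 at its top stop. The whole bay with a latched pack rides up under a tug of about 10 to 12 N and stays up by friction; pressing on the pack with 3 N or more pushes it down again.
- pack0: Black plastic battery pack, grey cap, paper band, upright on the bench: 60 (its x) x 50 (its y) x 74 high, about 0.22 kg; origin at the centre of its underside, z up. Same after a half turn. Grooves 6 deep cross its +x and -x faces from 10 to 28 above its underside, leaving a foot for the catches. Goes in a bay with its x along the cabinet's x, its top 35 standing free. Three or four packs; absent ones read None.
- pack1: Black plastic battery pack, grey cap, paper band, upright on the bench: 60 (its x) x 50 (its y) x 74 high, about 0.22 kg; origin at the centre of its underside, z up. Same after a half turn. Grooves 6 deep cross its +x and -x faces from 10 to 28 above its underside, leaving a foot for the catches. Goes in a bay with its x along the cabinet's x, its top 35 standing free. Three or four packs; absent ones read None.
- pack2: Black plastic battery pack, grey cap, paper band, upright on the bench: 60 (its x) x 50 (its y) x 74 high, about 0.22 kg; origin at the centre of its underside, z up. Same after a half turn. Grooves 6 deep cross its +x and -x faces from 10 to 28 above its underside, leaving a foot for the catches. Goes in a bay with its x along the cabinet's x, its top 35 standing free. Three or four packs; absent ones read None.
- pack3: Black plastic battery pack, grey cap, paper band, upright on the bench: 60 (its x) x 50 (its y) x 74 high, about 0.22 kg; origin at the centre of its underside, z up. Same after a half turn. Grooves 6 deep cross its +x and -x faces from 10 to 28 above its underside, leaving a foot for the catches. Goes in a bay with its x along the cabinet's x, its top 35 standing free. Three or four packs; absent ones read None.
- switch (a joint): Angle of the toggle lever on the cabinet's top, rad: 0 leaning 0.5 towards the cabinet's -y (starts at 0 to 0.15), 1.0 leaning 0.5 towards its +y (thrown, on). It swings about an axis along the cabinet's x that lies 172 above the bench at cabinet x = -90, y = 0, and stays where it is left; about 1 N at the tip moves it.
- switch_tip (a point): Centre of the black ball, 26 in diameter, at the lever's tip, 75 from its axis. The lever's rod is 10 thick; its housing is 50 (cabinet x) x 70 (y) x 25 high.
- glue_bottle: White glue bottle, 48 in diameter, 120 high, standing; origin at the centre of its underside. To be left alone.
- sanding_block: Cork sanding block 100 x 60 x 35 high; origin at the centre of its underside. To be left alone.
There are look-alikes about, which are no part of the job. What is shaped like the pack1 but green or pink is not meant.

How it is judged:
By the outcome, as a careful person would: the job done as asked, in the order asked, and still so for the second after the job is handed in, with the robot touching nothing.
Of pack0, pack1, pack2, pack3 only 3 to 4 are there at a start; the rules pass over those that are not, and their reading is None.
At some moment in a run one of pack0, pack1, pack2, pack3 may be knocked a few centimetres aside while the robot is not near it.
It also fails if it takes over 210 s, if anything falls off the work surface, if the arm or the gripper's body presses on something with over 40 N, if the wrist force passes 120 N, or if a joint passes its speed limit or range.

ROBOT

A 6-joint arm with a two-finger parallel gripper is mounted at the origin on the work surface. World frame = base frame: x ahead of the robot, y to its left, z up, the work surface at z = 0. Lengths are in m, angles in rad, forces in N, time in s.
With the tool pointing down it reaches from about 0.25 to 0.775 m from the base axis. Payload 8.9 kg.
Tool frame: the origin (TCP) lies between the finger pads; the fingertips stand 17 mm ahead of it and the grasp point (between the pads) lies 2 mm behind it; z points along the fingers, y is the line along which they close (so a half turn about z gives the same grasp; the last joint's range is limited). The gripper opens to 85 mm and grips with 20 to 120 N. Pads are 22 mm wide; open, the fingers measure 114 mm over their backs; the gripper's body (76 mm by 85 mm) begins 54 mm behind the grasp point. The pads swing forward as they close: fully open they stand 13 mm farther back than shut.
Start: joints at [1.043, 0.291, -0.153, 1.127, 0, 1.431], TCP at [0.199, 0.486, 0.248] pointing down, gripper open.
Joint ranges: [-2.52, 2.52], [-0.91, 1.74], [-1.3, 1.37], [-1.96, 2.02], [-1.52, 1.47], [-3.14, 3.14]. Speed limits (rad/s): [2.22, 2.22, 2.79, 3.14, 3.14, 3.14].

INTERFACE

Orientations are given as a rotation vector (axis times angle).
In Python, from plant import ctrl, optics, close_job gives the robot as it stands.
- The arm moves only by the shell command python3 -m crank 'ROWS' [FORCE]. ROWS is JSON, a list of rows, each a list of 3 entries, a list of its own where there are three numbers: the shift along the tool's x, y, z in mm, then the turn about the tool's z in rad, then the closure, from 0 (fully open) to 1 (shut). A call has exactly 5 rows; each row is the pose to reach, as a shift and turn from the pose commanded when the call began, along the tool's axes at that moment; what a row does not reach only later rows make up. A row lasts 1/10 s, in which the tool goes at most 50 mm and 8.59 degrees, less where a joint would pass 70% of its speed; a pose out of reach is approached as far as the arm can. A call with a gripper value outside its range is refused whole. The fingers move at their own pace and stop on an object; FORCE is the grip in N (left out, the last holds). Time passes only in rows, so rows that repeat a pose let the fingers close, or fill a call up. It gives the time, the measured TCP pose, the force, the opening and the grip force at its end, in the units of the state.
- ctrl.state(): the state, without advancing time (a new reading comes with each control period).
- optics.camera(name): name is "side" or "top"; returns a dict with "img" (400x640x3 uint8, blue, green, red), "K" (3x3 intrinsics, pixels), "k1" (the pictures are not rectified: a ray, as slopes to the right and down, at radius r is drawn at 1 + k1 r^2 times it, then the intrinsics apply), "rvec" (rotation vector, rad) and "tvec" (3), from world to camera coordinates, as OpenCV has them. Camera axes: x right, y down, z forward; pixel columns grow to the right and rows downward; lengths in m; the calibration is good to about 2 mm. A picture is of the moment at which its call begins. There is no depth.
- close_job(): hands the job in; it is judged then, once.
Trained networks look in the newest picture that a camera, given by its name, has taken for a name from the list of things; names that differ only in an ending like _2 or _b are one class to them, and where a whole thing is asked for, a point or a joint stands for the part that bears it (a point fixed in the world has none). Each returns a list of dicts, best first, with "p" (0 to 1); they miss things now and then, are a little off and sometimes report something else, mostly with a low value. They report only what shows in the picture. A call takes as long as a camera call. They do not tell look-alikes from the thing itself.
- optics.search_frame(camera, query): "xy" ([column, row] in pixels, amid what is visible of it).
- optics.silhouettes(camera, query): "mask" (400x640 bool, what is visible of it) and "xy" ([column, row] in pixels, amid what is visible of it).
The state is a dict: "time": time; "joint_pos": joint angles; "joint_velocities": joint speeds; "joint_torque": joint torques, N m; "eef_pos": TCP position; "tcp_rot": TCP orientation; "contact_force": force on the tool from outside, world axes, zero at the start; "torque": the same for the moment, N m; "finger_gap": finger opening in m; "grasp_force": force on a finger pad.
Only numpy, scipy, OpenCV 4.12 (cv2) and the standard library are available. Lean on these libraries where they do the work, as an engineer would, in place of code of your own. Each camera call takes 0.05 s, during which the arm holds its last target. There are 200 camera calls.

## Working session

There is one attempt and no reset: what is moved stays moved. The work goes in short steps, Python scripts to look and compute and a shell command to move; the robot and the scene stay as the last step left them, time stands still between calls to the robot, and variables do not carry over. Pictures are saved under pics/ and viewed, at most 14 in all, crops included, and the job is handed in when it is done.

```bash
ls; mkdir -p pics; cat > h.py <<'E'
import numpy as np, cv2
from plant import ctrl, optics, close_job
def cam(n,save=None):
    c=optics.camera(n)
    if save: cv2.imwrite('pics/'+save,c['img'])
    return c
def ray(c,px):
    K=c['K'];d=np.array([(px[0]-K[0][2])/K[0][0],(px[1]-K[1][2])/K[1][1]])
    u=d.copy()
    for _ in range(20): u=d/(1+c['k1']*(u@u))
    R=cv2.Rodrigues(np.array(c['rvec'],float))[0]
    o=-R.T@np.array(c['tvec'],float).ravel()
    return o,R.T@np.array([u[0],u[1],1])
def atz(c,px,z):
    o,r=ray(c,px);return o+r*(z-o[2])/r[2]
def proj(c,P):
    R=cv2.Rodrigues(np.array(c['rvec'],float))[0]
    q=R@np.array(P,float)+np.array(c['tvec'],float).ravel();u=q[:2]/q[2];u=u*(1+c['k1']*(u@u))
    K=c['K'];return np.array([K[0][0]*u[0]+K[0][2],K[1][1]*u[1]+K[1][2]])
E
python3 - <<'E'
from h import *
np.set_printoptions(precision=3,suppress=True)
for n in('top','side'):
    c=cam(n,n+'0.png')
    o,r=ray(c,[320,200]);print(n,o,r,c['K'][0][0],c['k1'])
    for q,z in(('pack0',.074),('handle',.124),('switch_tip',.24),('bay0_floor',.05),('glue_bottle',.06),('sanding_block',.035),('cabinet',.15),('drawer',.1)):
        for d in optics.search_frame(n,q)[:8]: print(q,round(d['p'],2),np.round(d['xy']),atz(c,d['xy'],z)[:2])
print(ctrl.state())
E
```

```text
pics
top [0.479 0.008 1.665] [ 0.082  0.033 -0.996] 496.99477641876683 0.03724484043194381
pack0 0.88 [457. 240.] [ 0.471 -0.371]
pack0 0.78 [448. 204.] [ 0.586 -0.348]
pack0 0.75 [239. 163.] [0.738 0.32 ]
pack0 0.67 [234. 204.] [0.603 0.338]
pack0 0.59 [204. 218.] [0.562 0.437]
pack0 0.57 [233. 243.] [0.48  0.342]
handle 0.73 [338. 185.] [0.651 0.002]
switch_tip 0.7 [299. 179.] [0.659 0.116]
bay0_floor 0.61 [378. 173.] [ 0.694 -0.13 ]
bay0_floor 0.43 [337. 184.] [0.662 0.006]
glue_bottle 0.58 [271. 278.] [0.364 0.224]
sanding_block 0.66 [413. 270.] [ 0.378 -0.235]
cabinet 0.61 [332. 144.] [0.774 0.017]
drawer 0.9 [336. 183.] [0.659 0.009]
drawer 0.3 [415. 270.] [ 0.38  -0.229]
side [ 0.089 -0.484  1.494] [ 0.335  0.333 -0.881] 515.2664723027289 -0.12811866777730144
pack0 0.91 [232. 141.] [0.562 0.415]
pack0 0.79 [255. 154.] [0.587 0.322]
pack0 0.76 [404. 305.] [ 0.576 -0.356]
pack0 0.67 [384. 339.] [ 0.465 -0.384]
pack0 0.58 [227. 177.] [0.463 0.315]
pack0 0.58 [292. 131.] [0.741 0.311]
handle 0.57 [345. 205.] [ 0.654 -0.028]
switch_tip 0.62 [324. 328.] [ 0.332 -0.279]
switch_tip 0.43 [358. 169.] [ 0.715 -0.007]
switch_tip 0.35 [403. 304.] [ 0.52  -0.367]
bay0_floor 0.7 [380. 221.] [ 0.726 -0.118]
glue_bottle 0.76 [218. 218.] [0.356 0.224]
sanding_block 0.9 [323. 327.] [ 0.372 -0.242]
cabinet 0.63 [367. 178.] [ 0.757 -0.016]
cabinet 0.25 [361. 205.] [ 0.678 -0.068]
drawer 0.9 [344. 204.] [ 0.663 -0.017]
drawer 0.25 [255. 156.] [0.574 0.301]
{'time': 0.9, 'joint_pos': array([ 1.043,  0.291, -0.153,  1.127,  0.   ,  1.432]), 'joint_velocities': array([ 0.001, -0.001,  0.001, -0.001, -0.   ,  0.001]), 'joint_torque': array([ -0.   , -53.701,  33.165,   0.002,  -0.   ,  -0.   ]), 'eef_pos': array([0.199, 0.486, 0.248]), 'tcp_rot': array([-0.607, -3.082, -0.   ]), 'contact_force': array([ 0.086, -0.436, -0.031]), 'torque': array([-0.003, -0.028,  0.036]), 'grasp_force': 0.0, 'finger_gap': 0.08501499633907687}
```

```bash
python3 - <<'E'
import cv2
for n,(a,b,c,d) in(('top',(180,100,490,330)),('side',(180,80,470,370))):
    i=cv2.imread(f'pics/{n}0.png')[b:d,a:c];s=min(800/(c-a),600/(d-b))
    cv2.imwrite(f'pics/{n}0z.png',cv2.resize(i,None,fx=s,fy=s,interpolation=2));print(s)
E
```

```text
2.5806451612903225
2.0689655172413794
```

View pics/top0z.png

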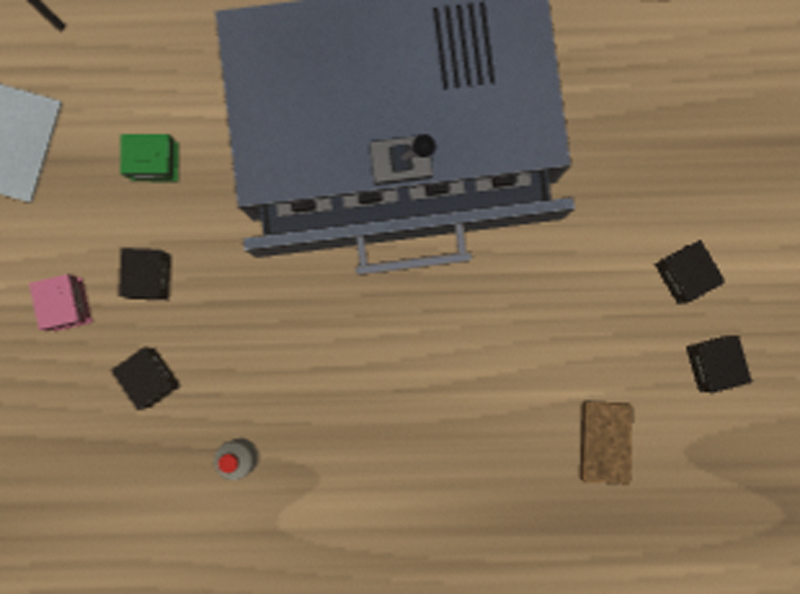

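View pics/side0z.png

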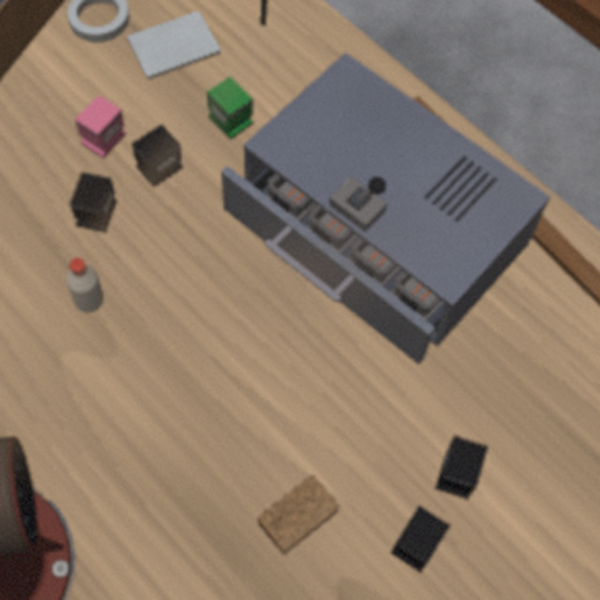

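The top crop shows the four black packs at full-image pixels (236,206), (236,246), (447,205) and (458,241). The look-alikes are a green one at (237,161) and a pink one at (203,217). The drawer is partly open, and the switch ball at (344,157) leans to -y. The side view agrees.

```bash
cat >> h.py <<'E'
from scipy.optimize import minimize
def boxmask(c,x,y,a,z=0,s=(.06,.05,.074)):
    R=np.array([[np.cos(a),-np.sin(a)],[np.sin(a),np.cos(a)]])
    P=[proj(c,[*(R@[i*s[0]/2,j*s[1]/2]+[x,y]),z+k*s[2]]) for i in(-1,1) for j in(-1,1) for k in(0,1)]
    m=np.zeros((1600,2560),np.uint8);h=cv2.convexHull((np.array(P)*4+1.5).astype(np.float32)).round().astype(int)
    cv2.fillConvexPoly(m,h,1);return cv2.resize(m.astype(np.float32),(640,400),interpolation=cv2.INTER_AREA)
def fit(obs,x,y,z=0):
    # obs: list of (cam,mask)
    f=lambda p:sum(1-np.minimum(b:=boxmask(c,p[0]/100,p[1]/100,p[2],z),m).sum()/np.maximum(b,m).sum() for c,m in obs)
    best=min((minimize(f,[x*100,y*100,a],method='Nelder-Mead',options=dict(initial_simplex=np.array([[x*100,y*100,a],[x*100+1,y*100,a],[x*100,y*100+1,a],[x*100,y*100,a+.4]]),maxfev=90)) for a in(-.9,0,.9)),key=lambda r:r.fun)
    return best.x[0]/100,best.x[1]/100,best.x[2],best.fun/len(obs)
def look(q='pack0',fitz=0,tol=.06,known=None):
    O={n:cam(n) for n in('top','side')}
    D={n:[(d['mask'],atz(c,d['xy'],.05+fitz)) for d in optics.silhouettes(n,q) if d['p']>.3 and c['img'][d['mask']].mean()<75] for n,c in O.items()}
    return O,D
E
python3 - <<'E'
from h import *
np.set_printoptions(precision=3,suppress=True)
O,D=look()
for m,P in D['top']:
    c=O['top'];obs=[(c,m.astype(np.float32))]
    s=[(np.linalg.norm(Q-P),k) for k,(mm,Q) in enumerate(D['side'])]
    if s and min(s)[0]<.05: obs.append((O['side'],D['side'][min(s)[1]][0].astype(np.float32)))
    col=np.median(c['img'][m],0)
    print(P[:2],len(obs),col,np.round([fit([o],*P[:2]) for o in obs],3).tolist(),np.round(fit(obs,*P[:2]),3))
c=O['top']
f=lambda p:np.array(p)/2.5806+[180,100]-.3
for n,p,z in(('hl',(362,269),.124),('hr',(468,257),.124),('pl',(247,243),.133),('pr',(572,205),.133),('cfl',(240,205),.15),('cfr',(568,165),.15),('ball',(423,147),.236)):
    print(n,atz(c,f(p),z)[:2])
d=optics.silhouettes('top','handle')[0]['mask']; 
ys,xs=np.nonzero(d);P=np.array([atz(c,(x,y),.124)[:2] for x,y in zip(xs,ys)]);print(P.mean(0),cv2.minAreaRect(P.astype(np.float32)))
E
```

```text
[ 0.467 -0.379] 2 [29. 33. 37.] [[0.469, -0.382, 0.192, 0.098], [0.468, -0.383, 0.255, 0.05]] [ 0.469 -0.383  0.24   0.079]
[0.471 0.339] 2 [32. 37. 42.] [[0.468, 0.341, 0.62, 0.103], [0.469, 0.337, 0.69, 0.077]] [0.468 0.34  0.606 0.105]
[0.606 0.341] 2 [32. 36. 41.] [[0.6, 0.34, -0.042, 0.075], [0.602, 0.34, -0.193, 0.091]] [ 0.6    0.34  -0.092  0.093]
[ 0.587 -0.353] 2 [29. 33. 38.] [[0.586, -0.349, 0.48, 0.088], [0.585, -0.352, 0.504, 0.051]] [ 0.586 -0.351  0.479  0.081]
[0.745 0.332] 1 [ 54. 114.  49.] [[0.749, 0.333, 1.512, 0.086]] [0.749 0.333 1.512 0.086]
hl [0.593 0.06 ]
hr [ 0.604 -0.068]
pl [0.627 0.197]
pr [ 0.663 -0.194]
cfl [0.671 0.202]
cfr [ 0.709 -0.189]
ball [ 0.72  -0.016]
[0.654 0.001] ((0.6417832374572754, 0.000548243522644043), (0.09827600419521332, 0.3935762345790863), 5.638559341430664)
```

```bash
cat > go.py <<'E'
import sys
from h import *
from scipy.spatial.transform import Rotation as Ro
def go(x,y,z,ang=None):
    s=ctrl.state();R=Ro.from_rotvec(s['tcp_rot']).as_matrix();p=np.array(s['eef_pos'])
    d=R.T@(np.array([x,y,z])-p)*1000
    t=0
    if ang is not None:
        a=np.arctan2(R[1,1],R[0,1]);t=-((ang-a+np.pi/2)%np.pi-np.pi/2)
    print('t',round(s['time'],1),'at',np.round(p,3),'shift',np.round(d,1),'turn',round(t,3),'F',np.round(s['contact_force'],1),'gap',round(s['finger_gap'],3),'j',np.round(s['joint_pos'],2))
if __name__=='__main__': go(*map(float,sys.argv[1:]))
E
python3 go.py .618 .023 .25 1.665
```

```text
t 1.1 at [0.199 0.486 0.248] shift [-563.2 -269.4   -1.7] turn -0.483 F [ 0.7 -0.7  0.6] gap 0.085 j [ 1.04  0.29 -0.15  1.13 -0.    1.43]
```

```bash
python3 -m crank '[[[-50,-20,0],-0.1,1],[[-100,-45,0],-0.2,1],[[-140,-65,0],-0.3,1],[[-180,-85,0],-0.4,1],[[-220,-105,0],-0.48,1]]' 40; python3 go.py .618 .023 .25 1.665
```

```text
time: 1.65
eef_pos: [0.3639, 0.3035, 0.2485]
tcp_rot: [-0.149, 3.137, 0.0]
contact_force: [0.2, 0.3, 0.0]
finger_gap: 0.0123
grasp_force: 0.0
t 1.6 at [0.364 0.304 0.249] shift [-226.3 -303.4   -1.4] turn 0.001 F [0.2 0.3 0. ] gap 0.012 j [ 0.54  0.19 -0.28  1.09 -0.    0.45]
```

```bash
python3 -m crank '[[[-30,-40,0],0,1],[[-60,-80,0],0,1],[[-90,-120,0],0,1],[[-120,-160,0],0,1],[[-150,-200,0],0,1]]'; python3 -m crank '[[[-30,-40,0],0,1],[[-60,-80,0],0,1],[[-76,-103,0],0,1],[[-76,-103,40],0,1],[[-76,-103,75],0,1]]';  python3 go.py .618 .023 .118 1.665; python3 - <<'E'
from h import *
c=cam('side');a=c['img'][140:260,260:440];cv2.imwrite('pics/a1.png',cv2.resize(a,None,fx=4,fy=4,interpolation=2))
E
```

```text
time: 2.15
eef_pos: [0.5316, 0.1179, 0.2484]
tcp_rot: [-0.143, 3.138, 0.0]
contact_force: [-0.0, 0.7, -0.4]
finger_gap: -0.0001
grasp_force: 0.0
time: 2.65
eef_pos: [0.6164, 0.0229, 0.1723]
tcp_rot: [-0.14, 3.137, -0.0]
contact_force: [0.1, -0.2, -0.0]
finger_gap: -0.0001
grasp_force: 0.0
t 2.6 at [0.616 0.023 0.172] shift [-1.5 -0.  54.3] turn -0.005 F [ 0.1 -0.2 -0. ] gap -0.0 j [-0.08  0.51 -0.02  1.04  0.   -0.17]
```

View pics/a1.png

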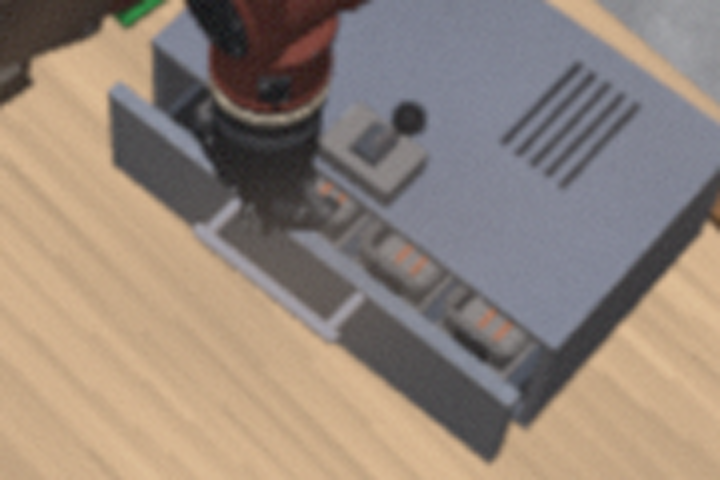

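The gripper hangs just above the gap between the bar and the panel (crop (270,220)), clear of the ball at (408,118).

```bash
python3 -m crank '[[[0,0,20],0,1],[[0,0,40],0,1],[[0,0,54],0,1],[[0,0,54],0,1],[[5,0,54],0,1]]' && python3 -m crank '[[[10,0,0],0,1],[[20,0,0],0,1],[[30,0,0],0,1],[[45,0,0],0,1],[[60,0,0],0,1]]';python3 -m crank '[[[20,0,0],0,1],[[40,0,0],0,1],[[60,0,0],0,1],[[78,0,0],0,1],[[90,0,0],0,1]]';python3 -m crank '[[[0,0,0],0,1],[[-6,0,0],0,1],[[-6,0,0],0,1],[[-6,0,-40],0,1],[[-6,0,-80],0,1]]'; python3 - <<'E'
from h import *
c=cam('top','a2.png')
c=cam('top');cv2.imwrite('pics/a2.png',cv2.resize(c['img'][130:250,240:440],None,fx=4,fy=4,interpolation=2))
E
```

```text
time: 3.2
eef_pos: [0.6115, 0.0238, 0.1202]
tcp_rot: [-0.144, 3.137, 0.0]
contact_force: [2.3, 0.8, -0.8]
finger_gap: 0.0001
grasp_force: 0.8
time: 3.7
eef_pos: [0.551, 0.0178, 0.1205]
tcp_rot: [-0.143, 3.136, -0.001]
contact_force: [3.8, -0.9, 1.6]
finger_gap: 0.0002
grasp_force: 1.9
time: 4.2
eef_pos: [0.4599, 0.0098, 0.12]
tcp_rot: [-0.143, 3.138, -0.001]
contact_force: [2.5, -0.5, 0.8]
finger_gap: -0.0001
grasp_force: 1.2
time: 4.7
eef_pos: [0.4665, 0.0108, 0.1993]
tcp_rot: [0.143, -3.135, -0.001]
contact_force: [0.8, -0.4, -0.8]
finger_gap: -0.0003
grasp_force: 0.0
```

View pics/a2.png

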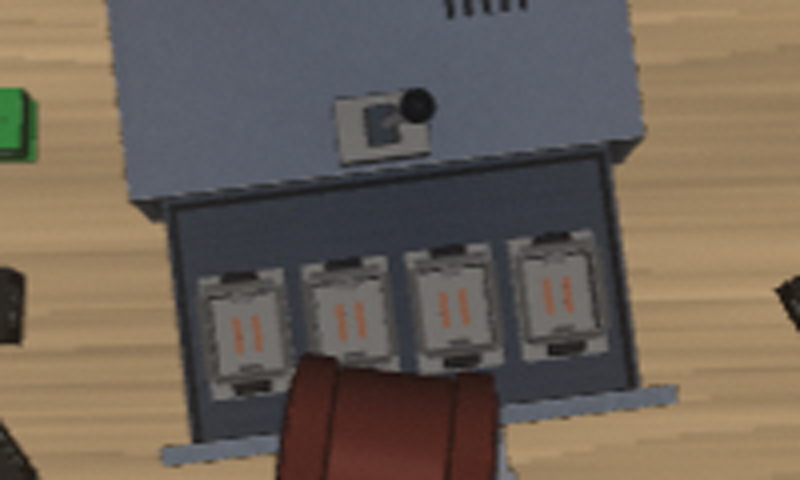

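The drawer is well open. In the crop the bay centres are at about (248,333), (352,321), (454,309) and (558,295).

```bash
python3 - <<'E'
from h import *
c=cam('top')
for z,L in((.065,((248,333.5),(454,307.5),(558,294))),(.026,((247,334),(352,321),(454,309),(558,296)))):
    print(z,[np.round(atz(c,np.array(p)/4+[240,130]-.4,z)[:2],4).tolist() for p in L])
E
python3 go.py .586 -.351 .2 2.055
```

```text
0.065 [[0.5695, 0.1216], [0.5864, -0.0451], [0.5952, -0.129]]
0.026 [[0.5714, 0.1252], [0.58, 0.0381], [0.5878, -0.0463], [0.5964, -0.1322]]
t 4.8 at [0.469 0.01  0.201] shift [ -83.4 -370.6    1.9] turn -0.393 F [-0.2 -0.2 -0.6] gap -0.0 j [-0.13  0.22 -0.38  0.97  0.   -0.23]
```

```bash
python3 -m crank '[[[-5,-50,0],-0.1,0],[[-15,-98,0],-0.2,0],[[-30,-140,0],-0.3,0],[[-45,-180,0],-0.39,0],[[-60,-225,0],-0.39,0]]'; python3 go.py .586 -.351 .15 2.05
```

```text
time: 5.35
eef_pos: [0.5475, -0.2092, 0.1978]
tcp_rot: [0.754, -3.048, -0.003]
contact_force: [0.8, 0.7, -0.2]
finger_gap: 0.0722
grasp_force: 0.0
t 5.3 at [ 0.547 -0.209  0.198] shift [  31.9 -143.5   47.5] turn 0.005 F [ 0.8  0.7 -0.2] gap 0.072 j [-0.49  0.44 -0.07  1.07  0.   -0.97]
```

```bash
python3 -m crank '[[[10,-45,10],0,0],[[20,-90,20],0,0],[[28,-130,30],0,0],[[32,-143,40],0,0],[[32,-143,47],0,0]]'; python3 go.py .586 -.351 .06 2.05; python3 - <<'E'
from h import *
c=cam('side');cv2.imwrite('pics/a3.png',cv2.resize(c['img'][240:390,320:480],None,fx=4,fy=4,interpolation=2))
E
```

```text
time: 5.85
eef_pos: [0.5844, -0.3508, 0.1493]
tcp_rot: [0.745, -3.05, -0.004]
contact_force: [-0.2, 0.9, -0.3]
finger_gap: 0.0855
grasp_force: 0.0
t 5.8 at [ 0.584 -0.351  0.149] shift [-1.4 -1.1 89.3] turn -0.0 F [-0.2  0.9 -0.3] gap 0.086 j [-0.65  0.65  0.17  1.09 -0.   -1.13]
```

View pics/a3.png

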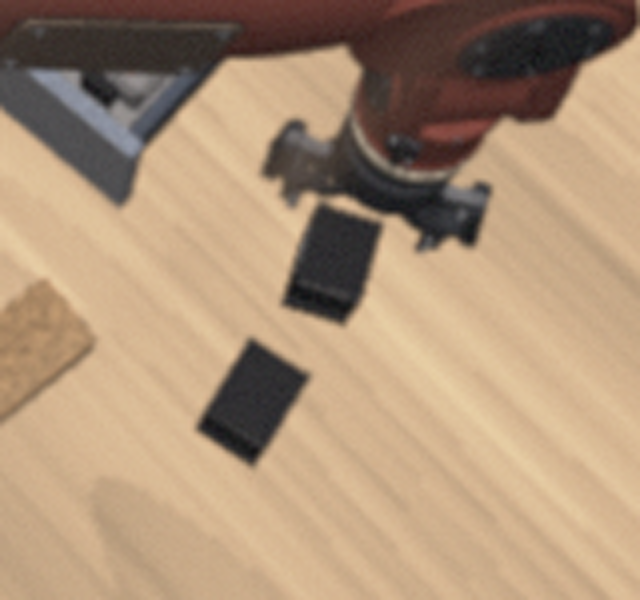

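The open fingers straddle the pack at crop (335,265) along its narrow side, so I'll descend and grip.

```bash
python3 -m crank '[[[-1,-1,40],0,0],[[-1,-1,70],0,0],[[-1,-1,88],0,0],[[-1,-1,88],0,0.6],[[-1,-1,88],0,1]]' 60;python3 -m crank '[[[0,0,0],0,1],[[0,0,0],0,1],[[0,0,-50],0,1],[[0,0,-100],0,1],[[0,0,-130],0,1]]'; python3 go.py .5954 -.1324 .2 1.667
```

```text
time: 6.4
eef_pos: [0.5867, -0.3487, 0.065]
tcp_rot: [0.751, -3.051, -0.001]
contact_force: [0.3, 0.6, -0.5]
finger_gap: 0.0591
grasp_force: 0.0
time: 6.9
eef_pos: [0.5875, -0.3507, 0.1993]
tcp_rot: [-0.748, 3.048, -0.006]
contact_force: [0.9, -0.4, -1.9]
finger_gap: 0.049
grasp_force: 63.7
t 6.9 at [ 0.588 -0.351  0.199] shift [-108.   189.8   -1.3] turn 0.385 F [ 0.9 -0.4 -1.9] gap 0.049 j [-0.64  0.62  0.25  1.19  0.   -1.13]
```

```bash
python3 -m crank '[[[-5,10,-40],0.1,1],[[-25,50,-40],0.2,1],[[-50,90,-40],0.3,1],[[-75,130,-40],0.38,1],[[-100,170,-40],0.385,1]]'; python3 -m crank '[[[-10,15,10],0,1],[[-10,15,40],0,1],[[-10,15,60],0,1],[[-10,15,60],0,1],[[-10,15,60],0,1]]';python3 go.py .5954 -.1324 .1 1.667
```

```text
time: 7.4
eef_pos: [0.5963, -0.1514, 0.2353]
tcp_rot: [-0.146, 3.137, -0.001]
contact_force: [0.6, -0.4, -2.0]
finger_gap: 0.0487
grasp_force: 63.8
time: 7.9
eef_pos: [0.6051, -0.1375, 0.1749]
tcp_rot: [-0.151, 3.138, -0.0]
contact_force: [-0.7, -0.2, -1.0]
finger_gap: 0.0488
grasp_force: 63.6
t 7.9 at [ 0.605 -0.138  0.175] shift [ 9.2  6.  74.9] turn -0.0 F [-0.7 -0.2 -1. ] gap 0.049 j [-0.34  0.52 -0.    1.05 -0.   -0.44]
```

```bash
python3 -m crank '[[[9,6,10],0,1],[[9,6,25],0,1],[[9,6,35],0,1],[[9,6,35],0,1],[[9,6,35],0,1]]';python3 go.py .5954 -.1324 .1 1.667; python3 - <<'E'
from h import *
a=cam('side')['img'][180:280,330:450];b=cam('top')['img'][150:250,330:430]
cv2.imwrite('pics/a4.png',np.hstack([cv2.resize(i,(400*i.shape[1]//i.shape[0],400),interpolation=2) for i in(a,b)])[:,:800])
E
```

```text
time: 8.4
eef_pos: [0.596, -0.1325, 0.1401]
tcp_rot: [-0.151, 3.137, -0.001]
contact_force: [0.7, 0.2, -2.0]
finger_gap: 0.0487
grasp_force: 63.7
t 8.4 at [ 0.596 -0.132  0.14 ] shift [ 0.6  0.2 40.1] turn -0.0 F [ 0.7  0.2 -2. ] gap 0.049 j [-0.34  0.53 -0.09  0.96 -0.   -0.43]
```

View pics/a4.png

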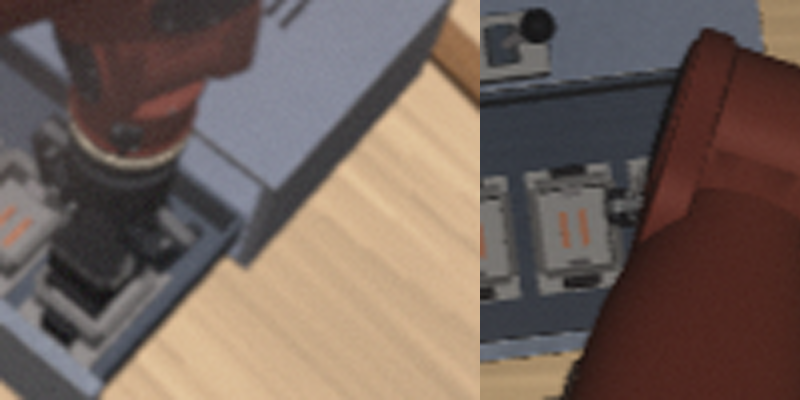

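The pack sits over bay 0 (left crop (90,255)) and looks aligned. I'll lower it while watching the force.

```bash
python3 -m crank '[[[0,0,6],0,1],[[0,0,12],0,1],[[0,0,18],0,1],[[0,0,24],0,1],[[0,0,28],0,1]]';python3 -m crank '[[[0,0,3],0,1],[[0,0,6],0,1],[[0,0,9],0,1],[[0,0,11],0,1],[[0,0,13],0,1]]'
```

```text
time: 9.0
eef_pos: [0.6046, -0.1322, 0.1178]
tcp_rot: [-0.152, 3.117, -0.003]
contact_force: [17.6, 11.4, 41.4]
finger_gap: 0.0491
grasp_force: 74.1
time: 9.5
eef_pos: [0.6104, -0.1317, 0.1083]
tcp_rot: [-0.154, 3.105, -0.003]
contact_force: [30.7, 17.8, 50.5]
finger_gap: 0.0489
grasp_force: 85.0
```

```bash
python3 -m crank '[[[0,0,-20],0,1],[[0,0,-41],0,1],[[0,0,-60],0,1],[[0,0,-80],0,1],[[0,0,-80],0,1]]';python3 go.py .5954 -.1324 .1 1.667; python3 - <<'E'
from h import *
c=cam('side','a5.png');cv2.imwrite('pics/a5.png',cv2.resize(c['img'][170:280,330:450],None,fx=5,fy=5,interpolation=2))
for x in (.5954,):
    for dx in(-.035,.035):
        for dy in(-.03,.03): print(np.round((proj(c,[x+dx*.995-dy*.097,-.1324+dy*.995+dx*.097,.065])-[330,170])*5))
E
```

```text
time: 10.0
eef_pos: [0.5969, -0.1325, 0.1804]
tcp_rot: [-0.151, 3.134, -0.002]
contact_force: [1.3, -0.3, -2.7]
finger_gap: 0.0487
grasp_force: 78.6
t 10.0 at [ 0.597 -0.133  0.18 ] shift [ 1.8  0.4 80.4] turn 0.0 F [ 1.3 -0.3 -2.7] gap 0.049 j [-0.34  0.49 -0.03  1.05  0.   -0.43]
[118. 464.]
[ 42. 401.]
[193. 384.]
[117. 323.]
```

View pics/a5.png

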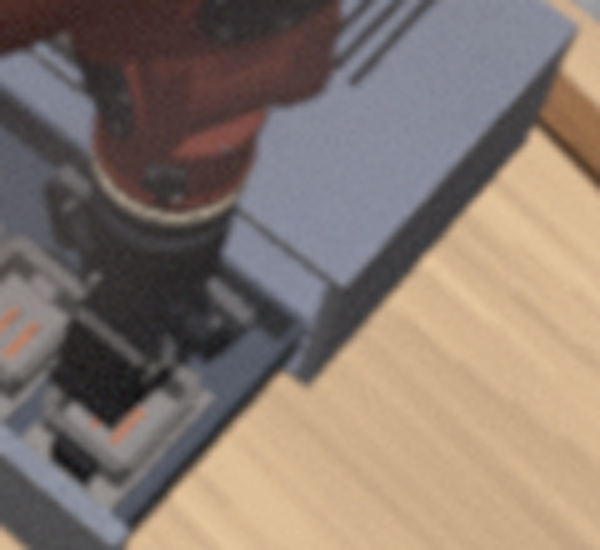

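```bash
cat > ov.py <<'E'
from h import *
def ov(c,img,s,off,x,y,a,L,W,z,col):
    R=np.array([[np.cos(a),-np.sin(a)],[np.sin(a),np.cos(a)]])
    P=[proj(c,[*(R@[i*L/2,j*W/2]+[x,y]),z]) for i,j in((-1,-1),(-1,1),(1,1),(1,-1))]
    cv2.polylines(img,[np.round((np.array(P)-off+.5)*s).astype(int)],1,col,1)
E
python3 - <<'E'
from ov import *
c=cam('side');o=(285,165);s=6
i=cv2.resize(c['img'][165:265,285:415],None,fx=s,fy=s,interpolation=2)
for x,y in((.5954,-.1324),(.5871,-.0468),(.5789,.0388)):
    ov(c,i,s,o,x,y,.097,.064,.054,.065,(0,255,255)); ov(c,i,s,o,x,y,.097,.064,.054,.026,(0,0,255))
ov(c,i,s,o,.597,-.1325,.097,.06,.05,.119,(0,255,0))
ov(c,i,s,o,.597,-.1325,.097,.06,.05,.193,(0,255,0))
cv2.imwrite('pics/a6.png',i)
E
```

```text
(no output)
```

View pics/a6.png

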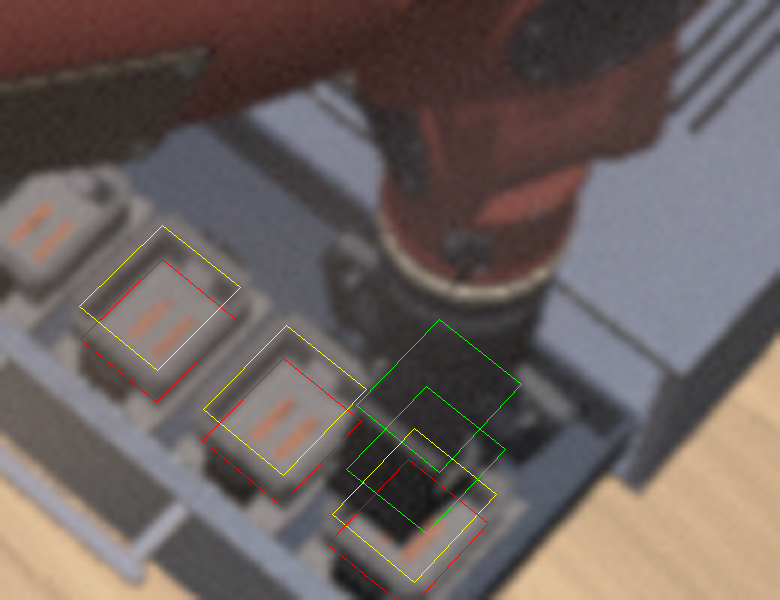

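The yellow and red outlines match bays 1 and 2 to about 2 mm, with the bays slightly further +x. The held pack's bottom tip is at (410,540) against a predicted (427,532), so it has tilted in the grip. I'll stand it on the bench, measure again and regrasp.

```bash
python3 -m crank '[[[0,0,-30],0,1],[[0,-40,-40],0,1],[[0,-80,-40],0,1],[[0,-120,-30],0,1],[[0,-168,0],0,1]]';python3 -m crank '[[[0,0,30],0,1],[[0,0,60],0,1],[[0,0,90],0,1],[[0,0,106],0,1],[[0,0,112],0,1]]';python3 -m crank '[[[0,0,0],0,0],[[0,0,0],0,0],[[0,0,0],0,0],[[0,0,0],0,0],[[0,0,-30],0,0]]';python3 -m crank '[[[0,0,-50],0,0],[[0,0,-100],0,0],[[40,-40,-100],0,0],[[80,-80,-100],0,0],[[120,-100,-100],0,0]]'
cat > meas.py <<'E'
from h import *
def meas(z=0):
    O,D=look(fitz=z)
    for n in('top','side'):
        for m,P in D[n]:
            if np.median(O[n]['img'][m])<60: print(n,np.round(P[:2],3),np.round(fit([(O[n],m.astype(np.float32))],P[0],P[1],z),3))
    return O
if __name__=='__main__': meas()
E
python3 - <<'E'
from meas import *
O=meas()
from ov import *
L=[]
for n,o in(('top',(290,170)),('side',(285,145))):
    c=O[n];s=4;w=(100,55) if n=='top' else (120,110)
    c=O[n];i=cv2.resize(c['img'][o[1]:o[1]+(70 if n=='top' else 110),o[0]:o[0]+130],None,fx=6,fy=6,interpolation=2);s=6
    for x,y in((.5954,-.1324),(.5871,-.0468),(.5789,.0388),(.5706,.1244)): ov(c,i,s,o,x,y,.097,.064,.054,.065,(0,255,255))
    cv2.imwrite(f'pics/b_{n}.png',i)
E
python3 go.py .6 -.3 .15 1.667
```

```text
time: 10.6
eef_pos: [0.6119, -0.2955, 0.182]
tcp_rot: [-0.152, 3.136, -0.002]
contact_force: [0.7, 0.2, -1.3]
finger_gap: 0.049
grasp_force: 78.5
time: 11.1
eef_pos: [0.6087, -0.2923, 0.0663]
tcp_rot: [0.151, -3.133, -0.006]
contact_force: [-10.0, 7.9, 29.1]
finger_gap: 0.049
grasp_force: 82.3
time: 11.6
eef_pos: [0.6089, -0.2925, 0.0967]
tcp_rot: [0.151, -3.133, -0.006]
contact_force: [-0.0, 0.3, 0.5]
finger_gap: 0.0856
grasp_force: 0.0
time: 12.1
eef_pos: [0.5068, -0.4023, 0.2006]
tcp_rot: [-0.152, 3.136, -0.003]
contact_force: [-0.2, -0.9, 0.2]
finger_gap: 0.0852
grasp_force: 0.0
top [0.599 0.341] [ 0.6    0.338 -0.141  0.114]
top [ 0.583 -0.302] [ 0.586 -0.293  0.069  0.052]
top [0.477 0.344] [0.47  0.339 0.578 0.076]
top [ 0.463 -0.374] [ 0.469 -0.382  0.234  0.146]
t 12.3 at [ 0.506 -0.401  0.2  ] shift [-102.7   92.2   50.4] turn -0.002 F [-0.1  0.2 -0.8] gap 0.085 j [-0.78  0.55  0.12  1.14  0.   -0.88]
```

View pics/b_top.png

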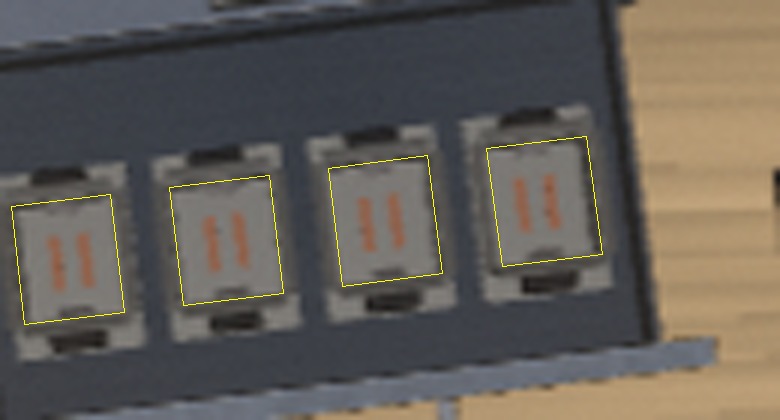

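View pics/b_side.png

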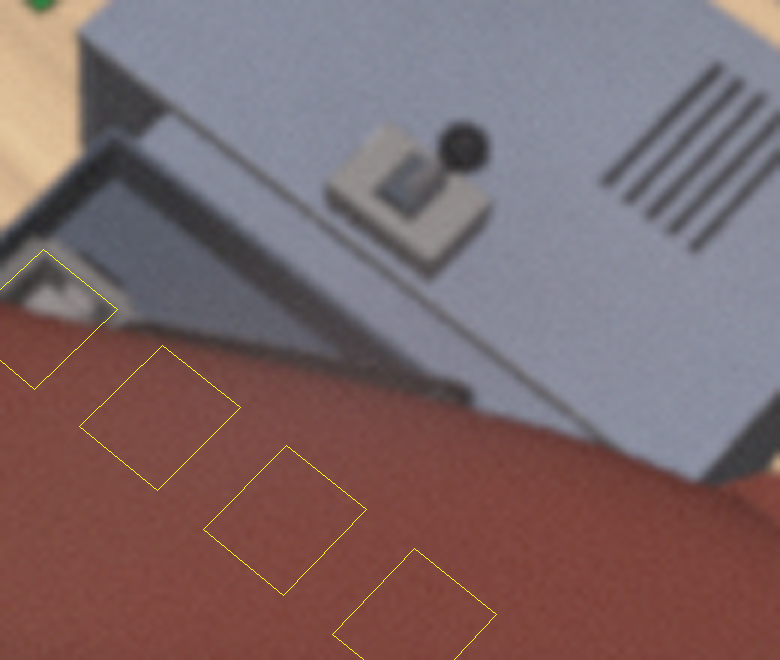

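Top crop: the four bays' contact centres are at (72,262), (225,243), (382,224) and (537,203), about 1 mm +x of my estimates. The pack now stands upright at (0.586,-0.293), so it had slipped 2 cm in the grip. I'll regrasp with more force.

```bash
python3 go.py .586 -.293 .15 1.64; python3 -m crank '[[[-20,25,0],0,0],[[-40,55,0],0,0],[[-60,85,10],0,0],[[-70,100,30],0.02,0],[[-70,100,40],0.02,0]]'; python3 go.py .586 -.293 .06 1.64
```

```text
t 12.3 at [ 0.506 -0.401  0.2  ] shift [-89.4 100.5  50.4] turn 0.025 F [-0.1  0.2 -0.8] gap 0.085 j [-0.78  0.55  0.12  1.14  0.   -0.88]
time: 12.8
eef_pos: [0.5688, -0.2902, 0.1586]
tcp_rot: [0.127, -3.139, -0.002]
contact_force: [-0.1, -0.3, -0.6]
finger_gap: 0.0854
grasp_force: 0.0
t 12.8 at [ 0.569 -0.29   0.159] shift [-17.   -4.3  98.6] turn 0.012 F [-0.1 -0.3 -0.6] gap 0.085 j [-0.59  0.56  0.03  1.04  0.   -0.67]
```

```bash
python3 -m crank '[[[-17,-4,0],0.01,0],[[-17,-4,0],0.01,0],[[-17,-4,0],0.01,0],[[-17,-4,0],0.01,0],[[-17,-4,0],0.01,0]]'; python3 meas.py;  python3 go.py .586 -.293 .06 1.64
```

```text
time: 13.3
eef_pos: [0.584, -0.2972, 0.1601]
tcp_rot: [-0.104, 3.14, -0.0]
contact_force: [-1.4, 0.5, -0.2]
finger_gap: 0.0852
grasp_force: 0.0
top [0.481 0.342] [0.467 0.339 0.573 0.061]
top [0.598 0.334] [ 0.601  0.34  -0.026  0.036]
side [ 0.463 -0.374] [ 0.468 -0.383  0.234  0.053]
t 13.5 at [ 0.584 -0.297  0.16 ] shift [ -2.    3.9 100. ] turn -0.003 F [ 0.5 -0.4 -0.9] gap 0.085 j [-0.58  0.59  0.09  1.07 -0.   -0.65]
```

```bash
python3 - <<'E'
from ov import *
c=cam('side');o=(330,230);s=5
i=cv2.resize(c['img'][230:350,330:460],None,fx=s,fy=s,interpolation=2)
ov(c,i,s,o,.586,-.293,.069,.06,.05,.0,(0,255,0));ov(c,i,s,o,.586,-.293,.069,.06,.05,.074,(0,255,0))
cv2.imwrite('pics/b3.png',i)
E
```

```text
(no output)
```

View pics/b3.png

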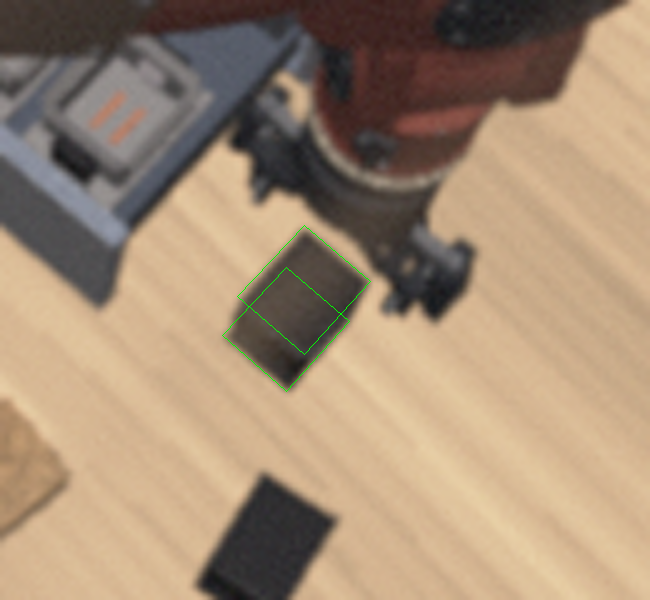

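```bash
python3 - <<'E'
from h import *
import h
c=cam('side')
D=optics.silhouettes('side','pack0')
for d in D: print(round(d['p'],2),np.round(d['xy']),np.round(atz(c,d['xy'],.04)[:2],3),np.median(c['img'][d['mask']],0),d['mask'].sum())
D=[d for d in D if np.hypot(*(np.array(d['xy'])-[388,291]))<15]
b0=h.boxmask
for S in((.06,.05,.074),(.074,.05,.06),(.05,.074,.06),(.074,.06,.05),(.06,.074,.05)):
    h.boxmask=lambda c,x,y,a,z=0,s=0,S=S:b0(c,x,y,a,z,S)
    if D: print(S,np.round(h.fit([(c,D[0]['mask'].astype(np.float32))],.586,-.293),3))
E
```

```text
0.96 [389. 290.] [ 0.589 -0.291] [64. 72. 82.] 504
0.92 [382. 340.] [ 0.467 -0.38 ] [50. 48. 49.] 517
0.6 [292. 133.] [0.749 0.322] [ 84.5 134.   81. ] 480
(0.06, 0.05, 0.074) [ 0.585 -0.294  0.097  0.056]
(0.074, 0.05, 0.06) [ 0.587 -0.293  0.115  0.135]
(0.05, 0.074, 0.06) [ 0.586 -0.293  1.685  0.135]
(0.074, 0.06, 0.05) [ 0.59  -0.292  0.284  0.181]
(0.06, 0.074, 0.05) [ 0.59  -0.292 -1.301  0.182]
```

It stands upright (the upright box fit is clearly best), so I'll grip with 110 N.

```bash
python3 -m crank '[[[-2,4,40],-0.01,0],[[-2,4,75],-0.01,0],[[-2,4,98],-0.01,0],[[-2,4,98],-0.01,0],[[-2,4,98],-0.01,1]]' 110;python3 -m crank '[[[0,0,0],0,1],[[0,0,0],0,1],[[0,0,0],0,1],[[0,0,-50],0,1],[[0,0,-100],0,1]]';python3 -m crank '[[[0,0,-50],0,1],[[0,40,-60],0,1],[[0,80,-60],0,1],[[0,120,-60],0,1],[[0,150,-60],0,1]]'; python3 go.py .597 -.132 .14 1.667
```

```text
time: 14.15
eef_pos: [0.5863, -0.2929, 0.0623]
tcp_rot: [0.12, -3.139, -0.0]
contact_force: [-0.0, -0.4, 0.9]
finger_gap: 0.0734
grasp_force: 0.0
time: 14.65
eef_pos: [0.5852, -0.2922, 0.1626]
tcp_rot: [0.12, -3.137, -0.002]
contact_force: [0.0, -1.7, -1.4]
finger_gap: 0.0482
grasp_force: 114.2
time: 15.15
eef_pos: [0.5744, -0.1411, 0.2229]
tcp_rot: [-0.121, 3.138, 0.0]
contact_force: [-0.4, 0.4, -2.3]
finger_gap: 0.0482
grasp_force: 114.7
t 15.2 at [ 0.574 -0.141  0.223] shift [-23.1   7.3  82.9] turn -0.019 F [-0.4  0.4 -2.3] gap 0.048 j [-0.36  0.43 -0.01  1.12  0.   -0.44]
```

```bash
python3 -m crank '[[[-23,7,20],-0.02,1],[[-23,7,50],-0.02,1],[[-23,7,70],-0.02,1],[[-23,7,84],-0.02,1],[[-23,7,84],-0.02,1]]';python3 -m crank '[[[0,0,4],0,1],[[0,0,8],0,1],[[0,0,12],0,1],[[0,0,15],0,1],[[0,0,15],0,1]]';python3 go.py .597 -.132 .1 1.667; python3 -m crank '[[[0,0,2],0,1],[[0,0,4],0,1],[[0,0,5],0,1],[[0,0,5],0,1],[[0,0,5],0,1]]'; python3 go.py .597 -.132 .1 1.667
```

```text
time: 15.65
eef_pos: [0.596, -0.134, 0.1365]
tcp_rot: [0.151, -3.135, -0.002]
contact_force: [-0.5, -0.0, -1.7]
finger_gap: 0.0479
grasp_force: 114.6
time: 16.15
eef_pos: [0.5969, -0.1344, 0.1226]
tcp_rot: [0.151, -3.138, -0.0]
contact_force: [-0.3, 1.0, -2.1]
finger_gap: 0.0481
grasp_force: 114.6
t 16.1 at [ 0.597 -0.134  0.123] shift [-0.3  2.4 22.6] turn -0.0 F [-0.3  1.  -2.1] gap 0.048 j [-0.34  0.54 -0.1   0.92  0.   -0.44]
time: 16.65
eef_pos: [0.5971, -0.1344, 0.1177]
tcp_rot: [0.151, -3.138, -0.0]
contact_force: [-0.4, 0.1, -2.1]
finger_gap: 0.0484
grasp_force: 114.6
t 16.6 at [ 0.597 -0.134  0.118] shift [-0.2  2.4 17.7] turn 0.0 F [-0.4  0.1 -2.1] gap 0.048 j [-0.34  0.55 -0.11  0.91  0.   -0.44]
```

```bash
python3 -m crank '[[[0,1,4],0,1],[[0,1,8],0,1],[[0,1,10],0,1],[[0,1,10],0,1],[[0,1,10],0,1]]'; python3 -m crank '[[[0,0,3],0,1],[[0,0,6],0,1],[[0,0,8],0,1],[[0,0,8],0,1],[[0,0,8],0,1]]';  python3 go.py .597 -.132 .088 1.667
```

```text
time: 17.15
eef_pos: [0.5973, -0.1337, 0.108]
tcp_rot: [-0.151, 3.137, -0.001]
contact_force: [0.5, 0.3, 2.4]
finger_gap: 0.0483
grasp_force: 115.4
time: 17.65
eef_pos: [0.5967, -0.1335, 0.0993]
tcp_rot: [0.151, -3.137, -0.0]
contact_force: [1.1, -1.0, -3.3]
finger_gap: 0.0481
grasp_force: 114.6
t 17.6 at [ 0.597 -0.134  0.099] shift [-0.4  1.5 11.3] turn -0.0 F [ 1.1 -1.  -3.3] gap 0.048 j [-0.34  0.57 -0.13  0.87 -0.   -0.44]
```

Smooth so far. Next I'll press it home.

```bash
python3 -m crank '[[[0,0,3],0,1],[[0,0,6],0,1],[[0,0,9],0,1],[[0,0,11],0,1],[[0,0,11],0,1]]'; python3 -m crank '[[[0,0,2],0,1],[[0,0,4],0,1],[[0,0,6],0,1],[[0,0,6],0,1],[[0,0,6],0,1]]';  python3 go.py .597 -.132 .088 1.667
```

```text
time: 18.15
eef_pos: [0.5977, -0.1333, 0.0899]
tcp_rot: [-0.151, 3.136, 0.0]
contact_force: [-0.4, 1.0, 13.0]
finger_gap: 0.048
grasp_force: 116.2
time: 18.65
eef_pos: [0.6021, -0.133, 0.0895]
tcp_rot: [-0.152, 3.125, -0.001]
contact_force: [-1.4, 9.5, 53.9]
finger_gap: 0.048
grasp_force: 121.6
t 18.6 at [ 0.602 -0.133  0.09 ] shift [5.  1.5 1.5] turn 0.001 F [-1.4  9.5 53.9] gap 0.048 j [-0.34  0.58 -0.14  0.84  0.   -0.44]
```

```bash
python3 -m crank '[[[0,0,-3],0,1],[[0,0,-6],0,1],[[0,0,-7],0,1],[[0,0,-8],0,1],[[0,0,-9],0,1]]';python3 -m crank '[[[0,0,-1],0,1],[[0,0,-3],0,1],[[0,0,-4],0,1],[[0,0,-5],0,1],[[0,0,-6],0,1]]'; python3 -m crank '[[[0,0,-1],0,1],[[0,0,-2],0,1],[[0,0,-3],0,1],[[0,0,-4],0,1],[[0,0,-4],0,1]]'; python3 go.py .597 -.132 .0975 1.667
```

```text
time: 19.15
eef_pos: [0.5966, -0.1334, 0.091]
tcp_rot: [0.151, -3.137, -0.001]
contact_force: [3.2, 0.3, -3.2]
finger_gap: 0.048
grasp_force: 114.3
time: 19.65
eef_pos: [0.5963, -0.1334, 0.0974]
tcp_rot: [0.151, -3.136, -0.001]
contact_force: [-0.2, -0.8, -11.7]
finger_gap: 0.048
grasp_force: 114.7
time: 20.15
eef_pos: [0.5962, -0.1333, 0.1002]
tcp_rot: [0.151, -3.136, -0.001]
contact_force: [3.4, -3.2, -26.8]
finger_gap: 0.0482
grasp_force: 118.7
t 20.1 at [ 0.596 -0.133  0.1  ] shift [-0.9  1.2  2.7] turn -0.0 F [  3.4  -3.2 -26.8] gap 0.048 j [-0.34  0.57 -0.13  0.88 -0.   -0.44]
```

The tug reached −27 N against the stop at +8–9 mm, so pack 1 of 4 is latched and riding up. I'll relax slightly, open partly and lift off.

```bash
python3 -m crank '[[[0,0,1],0,1],[[0,0,1],0,0.3],[[0,0,1],0,0.3],[[0,0,1],0,0.3],[[0,0,1],0,0.3]]';python3 -m crank '[[[0,0,0],0,0.3],[[0,0,-20],0,0.3],[[0,0,-60],0,0.3],[[0,0,-100],0,0.3],[[0,0,-130],0,0.3]]'; python3 go.py .469 -.383 .16 1.808
```

```text
time: 20.65
eef_pos: [0.5978, -0.1337, 0.102]
tcp_rot: [-0.151, 3.136, -0.001]
contact_force: [0.4, -0.1, -0.0]
finger_gap: 0.0596
grasp_force: 0.0
time: 21.15
eef_pos: [0.5975, -0.1336, 0.2336]
tcp_rot: [-0.151, 3.136, -0.001]
contact_force: [0.8, -0.0, 0.0]
finger_gap: 0.0599
grasp_force: 0.0
t 21.1 at [ 0.598 -0.134  0.234] shift [ 152.1 -235.8   73.5] turn -0.141 F [ 0.8 -0.   0. ] gap 0.06 j [-0.34  0.46  0.07  1.17  0.   -0.44]
```

```bash
python3 -m crank '[[[25,-40,0],-0.05,0],[[50,-80,0],-0.1,0],[[75,-120,0],-0.14,0],[[100,-160,0],-0.14,0],[[125,-195,20],-0.14,0]]'; python3 -m crank '[[[15,-20,20],0,0],[[30,-36,40],0,0],[[32,-36,50],0,0],[[32,-36,50],0,0],[[32,-36,50],0,0]]'; python3 go.py .469 -.383 .061 1.808;python3 - <<'E'
from h import *
c=cam('side')
for d in optics.silhouettes('side','pack0'):
    P=atz(c,d['xy'],.04)
    if np.hypot(P[0]-.469,P[1]+.383)<.06: print(np.round(fit([(c,d['mask'].astype(np.float32))],.469,-.383),3))
E
```

```text
time: 21.65
eef_pos: [0.4916, -0.3426, 0.2132]
tcp_rot: [-0.37, 3.116, -0.007]
contact_force: [1.1, 0.5, 0.0]
finger_gap: 0.0853
grasp_force: 0.0
time: 22.15
eef_pos: [0.4693, -0.3815, 0.1615]
tcp_rot: [-0.371, 3.119, -0.0]
contact_force: [-0.1, -0.3, -0.7]
finger_gap: 0.0855
grasp_force: 0.0
t 22.1 at [ 0.469 -0.381  0.161] shift [  0.7  -1.4 100.5] turn -0.0 F [-0.1 -0.3 -0.7] gap 0.085 j [-0.8   0.5  -0.07  1.    0.   -1.04]
[ 0.467 -0.383  0.216  0.098]
```

```bash
python3 -m crank '[[[1,-1,40],0.01,0],[[1,-1,75],0.01,0],[[1,-1,100],0.01,0],[[1,-1,100],0.01,0],[[1,-1,100],0.01,1]]' 110;python3 -m crank '[[[0,0,0],0,1],[[0,0,0],0,1],[[0,0,0],0,1],[[0,0,-50],0,1],[[0,0,-100],0,1]]';python3 -m crank '[[[0,0,-50],0,1],[[0,0,-80],0,1],[[-20,40,-80],0.05,1],[[-45,80,-80],0.1,1],[[-70,120,-80],0.13,1]]'; python3 go.py .5887 -.048 .135 1.667
```

```text
time: 22.75
eef_pos: [0.4687, -0.3832, 0.0619]
tcp_rot: [-0.356, 3.121, -0.001]
contact_force: [-0.8, -1.4, 0.7]
finger_gap: 0.0732
grasp_force: 0.0
time: 23.25
eef_pos: [0.4673, -0.3826, 0.1621]
tcp_rot: [0.354, -3.12, -0.002]
contact_force: [1.2, -0.7, -2.3]
finger_gap: 0.048
grasp_force: 114.4
time: 23.75
eef_pos: [0.5095, -0.2495, 0.2423]
tcp_rot: [-0.146, 3.136, -0.002]
contact_force: [1.0, 0.3, -1.9]
finger_gap: 0.0482
grasp_force: 115.2
t 23.8 at [ 0.51  -0.25   0.242] shift [-97.3 193.5 107.2] turn -0.003 F [ 1.   0.3 -1.9] gap 0.048 j [-0.58  0.37 -0.05  1.14  0.   -0.68]
```

```bash
python3 -m crank '[[[-20,40,0],0,1],[[-40,80,0],0,1],[[-60,120,0],0,1],[[-80,160,0],0,1],[[-97,193,0],0,1]]'; python3 -m crank '[[[0,0,30],0,1],[[0,0,60],0,1],[[0,0,85],0,1],[[0,0,107],0,1],[[0,0,107],0,1]]';python3 go.py .5887 -.048 .118 1.667
```

```text
time: 24.25
eef_pos: [0.5879, -0.0469, 0.2421]
tcp_rot: [-0.152, 3.136, -0.0]
contact_force: [0.6, -0.5, -1.8]
finger_gap: 0.0483
grasp_force: 115.2
time: 24.75
eef_pos: [0.5856, -0.0488, 0.1321]
tcp_rot: [0.151, -3.134, -0.002]
contact_force: [0.6, -0.1, -1.9]
finger_gap: 0.0482
grasp_force: 115.0
t 24.8 at [ 0.586 -0.049  0.132] shift [-3.3  0.4 14.1] turn 0.0 F [ 0.6 -0.1 -1.9] gap 0.048 j [-0.21  0.5  -0.16  0.92  0.   -0.3 ]
```

```bash
python3 -m crank '[[[-2,0,4],0,1],[[-2,0,8],0,1],[[-2,0,11],0,1],[[-2,0,13],0,1],[[-2,0,13],0,1]]';python3 go.py .5887 -.048 .118 1.667; python3 -m crank '[[[0,0,2],0,1],[[0,0,4],0,1],[[0,0,6],0,1],[[0,0,6],0,1],[[0,0,6],0,1]]'; python3 go.py .5887 -.048 .1 1.667
```

```text
time: 25.25
eef_pos: [0.5892, -0.0491, 0.1209]
tcp_rot: [-0.151, 3.138, 0.0]
contact_force: [-0.7, 0.7, -2.4]
finger_gap: 0.0481
grasp_force: 115.0
t 25.2 at [ 0.589 -0.049  0.121] shift [0.4 1.1 2.9] turn -0.0 F [-0.7  0.7 -2.4] gap 0.048 j [-0.21  0.51 -0.17  0.89  0.   -0.3 ]
time: 25.75
eef_pos: [0.5892, -0.049, 0.1147]
tcp_rot: [0.151, -3.138, -0.0]
contact_force: [-1.0, 0.1, -1.4]
finger_gap: 0.0483
grasp_force: 115.0
t 25.8 at [ 0.589 -0.049  0.115] shift [ 0.4  1.1 14.7] turn -0.0 F [-1.   0.1 -1.4] gap 0.048 j [-0.21  0.52 -0.18  0.88 -0.   -0.3 ]
```

Pack 2 is in the well freely, so I'll take it down and press.

```bash
python3 -m crank '[[[0,1,4],0,1],[[0,1,8],0,1],[[0,1,12],0,1],[[0,1,15],0,1],[[0,1,15],0,1]]'; python3 -m crank '[[[0,0,3],0,1],[[0,0,6],0,1],[[0,0,9],0,1],[[0,0,11],0,1],[[0,0,11],0,1]]';  python3 go.py .5887 -.048 .0895 1.667;  python3 -m crank '[[[0,0,2],0,1],[[0,0,4],0,1],[[0,0,5],0,1],[[0,0,5],0,1],[[0,0,5],0,1]]'
```

```text
time: 26.25
eef_pos: [0.5887, -0.048, 0.099]
tcp_rot: [0.151, -3.137, -0.0]
contact_force: [0.3, -0.4, -4.4]
finger_gap: 0.048
grasp_force: 115.0
time: 26.75
eef_pos: [0.5895, -0.0479, 0.0892]
tcp_rot: [-0.151, 3.137, 0.0]
contact_force: [0.0, 1.4, 3.5]
finger_gap: 0.0482
grasp_force: 115.5
t 26.8 at [ 0.59  -0.048  0.089] shift [ 0.8  0.  -0.3] turn 0.0 F [0.  1.4 3.5] gap 0.048 j [-0.2   0.54 -0.21  0.82  0.   -0.3 ]
time: 27.25
eef_pos: [0.5934, -0.0476, 0.0888]
tcp_rot: [-0.152, 3.128, -0.0]
contact_force: [-2.2, 6.5, 39.3]
finger_gap: 0.0486
grasp_force: 120.3
```

```bash
python3 -m crank '[[[0,0,-3],0,1],[[0,0,-5],0,1],[[0,0,-6],0,1],[[0,0,-7],0,1],[[0,0,-8],0,1]]';python3 -m crank '[[[0,0,-1],0,1],[[0,0,-3],0,1],[[0,0,-4],0,1],[[0,0,-5],0,1],[[0,0,-6],0,1]]'; python3 -m crank '[[[0,0,-1],0,1],[[0,0,-2],0,1],[[0,0,-3],0,1],[[0,0,-4],0,1],[[0,0,-4],0,1]]'; python3 go.py .597 -.132 .0975 1.667
```

```text
time: 27.75
eef_pos: [0.5888, -0.0481, 0.091]
tcp_rot: [0.151, -3.137, -0.0]
contact_force: [3.3, -0.8, -10.8]
finger_gap: 0.0482
grasp_force: 114.7
time: 28.25
eef_pos: [0.5884, -0.0481, 0.0975]
tcp_rot: [0.151, -3.137, -0.0]
contact_force: [-0.1, -1.3, -11.2]
finger_gap: 0.0483
grasp_force: 114.8
time: 28.75
eef_pos: [0.5875, -0.0481, 0.0994]
tcp_rot: [0.15, -3.134, -0.0]
contact_force: [2.2, -3.9, -31.7]
finger_gap: 0.0478
grasp_force: 119.3
t 28.8 at [ 0.587 -0.048  0.099] shift [ -1.4 -84.4   1.9] turn -0.0 F [  2.2  -3.9 -31.7] gap 0.048 j [-0.21  0.53 -0.19  0.85 -0.   -0.3 ]
```

Latched and at the top stop again. I'll release, go up, move towards the left packs and measure them.

```bash
python3 -m crank '[[[0,0,1],0,1],[[0,0,1],0,0.3],[[0,0,1],0,0.3],[[0,0,1],0,0.3],[[0,0,1],0,0.3]]';python3 -m crank '[[[0,0,0],0,0.3],[[0,0,-20],0,0.3],[[0,0,-60],0,0.3],[[0,0,-100],0,0.3],[[0,0,-130],0,0.3]]'; python3 -m crank '[[[15,45,0],0,0],[[30,90,0],0,0],[[45,135,0],0,0],[[60,180,0],0,0],[[75,225,0],0,0]]'; python3 meas.py; python3 go.py .6 .34 .16 1.53;python3 go.py .469 .34 .16 2.18
```

```text
time: 29.25
eef_pos: [0.5902, -0.0481, 0.1021]
tcp_rot: [-0.151, 3.135, -0.001]
contact_force: [0.6, 0.4, -0.1]
finger_gap: 0.0592
grasp_force: 0.0
time: 29.75
eef_pos: [0.5896, -0.0481, 0.2336]
tcp_rot: [-0.151, 3.136, -0.001]
contact_force: [0.2, -0.5, -0.1]
finger_gap: 0.06
grasp_force: 0.0
time: 30.25
eef_pos: [0.492, 0.1703, 0.2313]
tcp_rot: [-0.151, 3.137, 0.0]
contact_force: [0.3, 1.0, 0.3]
finger_gap: 0.0852
grasp_force: 0.0
top [0.63  0.329] [ 0.625  0.33  -0.108  0.06 ]
top [ 0.588 -0.047] [ 0.59  -0.05   0.142  0.074]
top [ 0.597 -0.14 ] [ 0.599 -0.137  0.093  0.062]
side [ 0.61 -0.12] [ 0.615 -0.123  0.075  0.152]
side [ 0.601 -0.034] [ 0.605 -0.035  0.258  0.185]
side [0.47  0.324] [0.469 0.339 0.676 0.09 ]
t 30.4 at [0.493 0.17  0.231] shift [-123.6  158.8   71.4] turn 0.14 F [ 0.5 -1.   0.2] gap 0.085 j [ 0.19  0.29 -0.2   1.08 -0.    0.09]
t 30.4 at [0.493 0.17  0.231] shift [  6.8 171.8  71.2] turn -0.51 F [ 0.5 -1.   0.2] gap 0.085 j [ 0.19  0.29 -0.2   1.08 -0.    0.09]
```

```bash
python3 -m crank '[[[2,45,0],-0.12,0],[[3,90,0],-0.25,0],[[5,130,20],-0.4,0],[[7,171,40],-0.53,0],[[7,171,70],-0.53,0]]'; python3 - <<'E'
from h import *
for n in('top','side'):
  c=cam(n)
  for d in optics.silhouettes(n,'pack0'):
    P=atz(c,d['xy'],.04)
    for q in((.469,.339),(.625,.33)):
      if np.hypot(P[0]-q[0],P[1]-q[1])<.05: print(n,np.round(fit([(c,d['mask'].astype(np.float32))],*q),3))
E
python3 go.py .469 .339 .061 2.2
```

```text
time: 30.95
eef_pos: [0.4706, 0.3418, 0.1611]
tcp_rot: [-0.977, 2.982, 0.003]
contact_force: [0.9, -0.5, -1.8]
finger_gap: 0.0856
grasp_force: 0.0
top [ 0.626  0.33  -0.031  0.056]
top [0.459 0.331 1.823 0.35 ]
side [ 0.625  0.329 -0.053  0.051]
side [0.468 0.34  0.593 0.069]
t 31.1 at [0.47  0.337 0.161] shift [ -0.4   2.2 100. ] turn -0.005 F [-0.2 -0.3  0.4] gap 0.085 j [ 0.5   0.45 -0.15  0.97 -0.   -0.13]
```

```bash
python3 -m crank '[[[0,2,40],0.015,0],[[0,2,75],0.015,0],[[0,2,100],0.015,0],[[0,2,100],0.015,0],[[0,2,100],0.015,1]]' 110;python3 -m crank '[[[0,0,0],0,1],[[0,0,0],0,1],[[0,0,0],0,1],[[0,0,-50],0,1],[[0,0,-100],0,1]]';python3 -m crank '[[[0,0,-50],0,1],[[0,0,-80],0.1,1],[[0,-40,-80],0.2,1],[[0,-80,-80],0.35,1],[[0,-120,-80],0.51,1]]'; python3 go.py .5804 .0375 .135 1.667
```

```text
time: 31.65
eef_pos: [0.4698, 0.3395, 0.0626]
tcp_rot: [-0.942, 2.995, 0.0]
contact_force: [1.4, 0.8, 0.2]
finger_gap: 0.073
grasp_force: 0.0
time: 32.15
eef_pos: [0.4676, 0.3394, 0.1623]
tcp_rot: [0.944, -2.994, 0.001]
contact_force: [1.9, 0.6, -1.8]
finger_gap: 0.0485
grasp_force: 114.2
time: 32.65
eef_pos: [0.538, 0.2407, 0.2425]
tcp_rot: [-0.167, 3.135, 0.001]
contact_force: [1.0, 1.2, -2.1]
finger_gap: 0.0482
grasp_force: 114.2
t 32.6 at [0.538 0.241 0.243] shift [ -20.4 -206.6  107.5] turn 0.01 F [ 1.   1.2 -2.1] gap 0.048 j [ 0.3   0.42  0.01  1.17 -0.    0.19]
```

```bash
python3 -m crank '[[[-4,-45,0],0.01,1],[[-8,-90,0],0.01,1],[[-12,-135,0],0.01,1],[[-18,-180,0],0.01,1],[[-21,-207,0],0.01,1]]'; python3 -m crank '[[[0,0,30],0,1],[[0,0,60],0,1],[[0,0,85],0,1],[[0,0,107],0,1],[[0,0,107],0,1]]';python3 -m crank '[[[0,0,0],0,1],[[0,0,0],0,1],[[0,0,0],0,1],[[0,0,0],0,1],[[0,0,0],0,1]]';python3 go.py .5804 .0375 .118 1.667
```

```text
time: 33.15
eef_pos: [0.5817, 0.035, 0.2421]
tcp_rot: [-0.156, 3.136, -0.001]
contact_force: [-0.2, -0.0, -2.4]
finger_gap: 0.0484
grasp_force: 114.3
time: 33.65
eef_pos: [0.5793, 0.0382, 0.1321]
tcp_rot: [0.158, -3.134, -0.001]
contact_force: [-0.1, 0.1, -1.8]
finger_gap: 0.0482
grasp_force: 114.5
time: 34.15
eef_pos: [0.5813, 0.0382, 0.1344]
tcp_rot: [-0.159, 3.137, -0.0]
contact_force: [0.8, 0.7, -2.6]
finger_gap: 0.0482
grasp_force: 114.5
t 34.1 at [0.581 0.038 0.134] shift [ 0.9 -0.7 16.4] turn 0.005 F [ 0.8  0.7 -2.6] gap 0.048 j [-0.06  0.48 -0.18  0.91  0.   -0.16]
```

```bash
python3 -m crank '[[[1,-1,4],0.005,1],[[1,-1,8],0.005,1],[[1,-1,13],0.005,1],[[1,-1,16],0.005,1],[[1,-1,16],0.005,1]]'; python3 -m crank '[[[0,0,2],0,1],[[0,0,4],0,1],[[0,0,6],0,1],[[0,0,8],0,1],[[0,0,8],0,1]]'; python3 go.py .5804 .0375 .1 1.667
```

```text
time: 34.65
eef_pos: [0.5835, 0.0374, 0.1207]
tcp_rot: [-0.151, 3.13, 0.0]
contact_force: [3.0, 2.8, 20.6]
finger_gap: 0.0478
grasp_force: 118.7
time: 35.15
eef_pos: [0.5892, 0.0378, 0.1161]
tcp_rot: [-0.151, 3.118, 0.001]
contact_force: [13.4, 5.6, 34.0]
finger_gap: 0.048
grasp_force: 123.4
t 35.1 at [0.589 0.038 0.116] shift [ 9.1  0.6 15.9] turn 0.0 F [13.4  5.6 34. ] gap 0.048 j [-0.06  0.5  -0.2   0.85  0.   -0.16]
```

```bash
python3 -m crank '[[[0,0,-10],0,1],[[0,0,-20],0,1],[[0,0,-25],0,1],[[-3,0,-25],0,1],[[-3,0,-25],0,1]]'; python3 go.py .5834 .0375 .12 1.667; python3 - <<'E'
from h import *
from scipy.optimize import minimize
c=cam('side');s=ctrl.state();T=s['eef_pos']
D=[d for d in optics.silhouettes('side','pack0') if np.hypot(*(np.array(d['xy'])-proj(c,T-[0,0,.03])))<15]
for d in D:
    print(d['p'],d['xy'],d['mask'].sum(),proj(c,T-[0,0,.03]))
    m=d['mask'].astype(np.float32)
    # lowest image point = (-x,-y) bottom corner; compare predicted
    ys,xs=np.nonzero(m);P=np.c_[xs,ys]
    a=.097;R=np.array([[np.cos(a),-np.sin(a)],[np.sin(a),np.cos(a)]])
    for k,(i,j) in dict(bot=(-1,-1),left=(-1,1),right=(1,-1)).items():
        q=proj(c,[*(R@[i*.03,j*.025]+T[:2]),T[2]-.061]);print(k,np.round(q,1))
    print('bot',P[P[:,1].argmax()],'left',P[P[:,0].argmin()],'right',P[P[:,0].argmax()])
    cv2.imwrite('pics/c1.png',cv2.resize(c['img'][130:250,270:400],None,fx=5,fy=5,interpolation=2))
E
```

```text
time: 35.65
eef_pos: [0.5829, 0.0374, 0.1341]
tcp_rot: [0.151, -3.137, -0.0]
contact_force: [0.5, -0.3, -2.2]
finger_gap: 0.0487
grasp_force: 119.0
t 35.6 at [0.583 0.037 0.134] shift [-0.5  0.1 14.1] turn -0.0 F [ 0.5 -0.3 -2.2] gap 0.049 j [-0.06  0.49 -0.17  0.91 -0.   -0.16]
0.84 [309.0, 211.2] 407 [312.44568257 207.75461331]
bot [311.8 223.8]
left [299.8 213.9]
right [324.8 210.8]
bot [309 224] left [299 207] right [321 214]
```

View pics/c1.png

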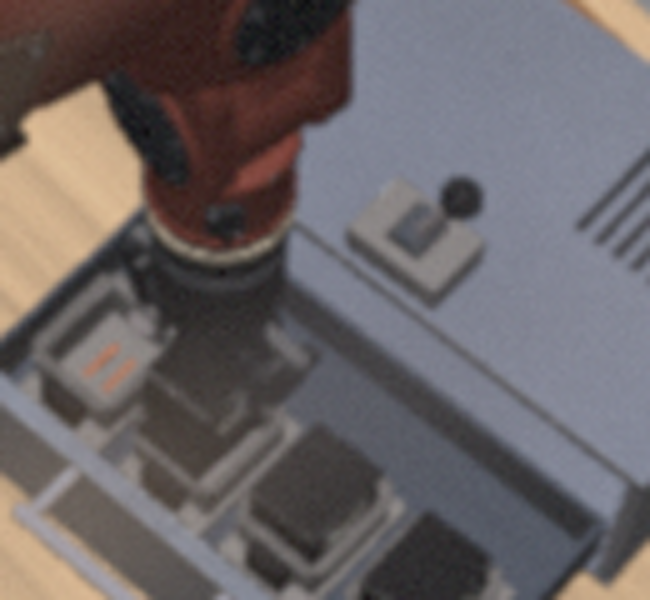

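Crop: the two latched packs stand at (315,490) and (430,560), and the third is held just over bay 2 with its tip at (200,468). I'll lower it gently with the 3 mm +x correction.

```bash
python3 -m crank '[[[0,0,4],0,1],[[0,0,8],0,1],[[0,0,11],0,1],[[0,0,11],0,1],[[0,0,11],0,1]]'; python3 -m crank '[[[0,0,1],0,1],[[0,0,2],0,1],[[0,0,3],0,1],[[0,0,3],0,1],[[0,0,3],0,1]]'
```

```text
time: 36.25
eef_pos: [0.583, 0.0374, 0.1237]
tcp_rot: [0.151, -3.138, -0.0]
contact_force: [0.0, 0.6, -1.5]
finger_gap: 0.048
grasp_force: 119.0
time: 36.75
eef_pos: [0.5835, 0.0374, 0.1217]
tcp_rot: [-0.151, 3.137, -0.0]
contact_force: [-1.1, 0.1, 6.4]
finger_gap: 0.048
grasp_force: 120.1
```

```bash
python3 -m crank '[[[0,0,0],0,0.3],[[0,0,0],0,0.3],[[0,0,0],0,0.3],[[0,0,0],0,0.3],[[0,0,0],0,0.3]]'; python3 -m crank '[[[0,0,-30],0,0.3],[[0,0,-70],0,0.3],[[0,0,-110],0,0.3],[[100,0,-110],0,0.3],[[150,0,-110],0,0.3]]'; python3 - <<'E'
from h import *
for n in('top','side'):
  c=cam(n)
  for d in optics.silhouettes(n,'pack0'):
    P=atz(c,d['xy'],.07)
    print(n,np.round(d['xy']),np.round(P[:2],3))
    if np.hypot(P[0]-.581,P[1]-.038)<.04 and n=='top':
      for z in(.026,.04,.055): print(n,z,np.round(fit([(c,d['mask'].astype(np.float32))],.581,.038,z),3))
  if n=='side':cv2.imwrite('pics/c2.png',cv2.resize(c['img'][130:250,270:400],None,fx=5,fy=5,interpolation=2))
E
```

```text
time: 37.25
eef_pos: [0.5831, 0.0374, 0.1207]
tcp_rot: [0.151, -3.138, -0.0]
contact_force: [-0.4, -0.0, 0.0]
finger_gap: 0.0597
grasp_force: 0.0
time: 37.75
eef_pos: [0.4845, 0.0276, 0.2321]
tcp_rot: [-0.151, 3.134, -0.001]
contact_force: [-1.1, 0.5, -1.3]
finger_gap: 0.0597
grasp_force: 0.0
top [202. 217.] [0.563 0.441]
top [237. 160.] [0.749 0.329]
top [327. 200.] [0.609 0.038]
top 0.026 [0.599 0.04  0.12  0.124]
top 0.04 [0.597 0.039 0.162 0.126]
top 0.055 [0.596 0.039 0.117 0.125]
top [318. 207.] [0.588 0.067]
top 0.026 [ 0.587  0.062 -2.511  0.82 ]
top 0.04 [ 0.589  0.046 -1.773  0.818]
top 0.055 [0.588 0.045 1.357 0.819]
top [238. 194.] [0.635 0.327]
top [382. 202.] [ 0.597 -0.139]
top [354. 206.] [ 0.588 -0.047]
top [336. 154.] [0.758 0.007]
side [354. 244.] [ 0.604 -0.123]
side [330. 227.] [ 0.591 -0.034]
side [316. 208.] [0.604 0.042]
```

View pics/c2.png

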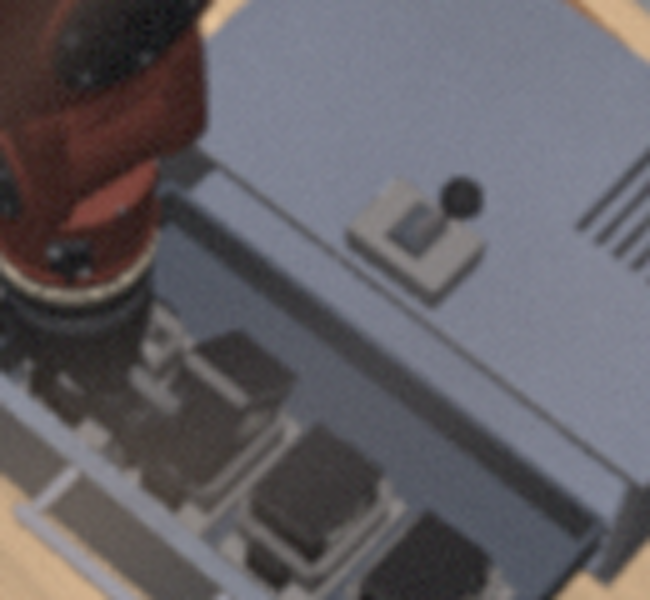

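The pack leans in the mouth of bay 2 with its top towards +x (crop (245,370)). I'll nudge its top back with closed fingers from behind so that it drops in.

```bash
python3 -m crank '[[[-45,0,-10],0,1],[[-90,0,-10],0,1],[[-130,0,-10],0,1],[[-165,0,-10],0,1],[[-183,0,-10],0,1]]'; python3 go.py .665 .046 .125 1.667;python3 -m crank '[[[0,0,40],0,1],[[0,0,75],0,1],[[0,0,100],0,1],[[0,0,115],0,1],[[0,0,115],0,1]]'; python3 -m crank '[[[4,0,0],0,1],[[8,0,0],0,1],[[12,0,0],0,1],[[16,0,0],0,1],[[16,0,0],0,1]]';python3 -m crank '[[[4,0,0],0,1],[[8,0,0],0,1],[[12,0,0],0,1],[[15,0,0],0,1],[[15,0,0],0,1]]'; python3 go.py .626 .042 .125 1.667
```

```text
time: 38.45
eef_pos: [0.6694, 0.0457, 0.2396]
tcp_rot: [-0.151, 3.137, -0.0]
contact_force: [-0.3, -0.8, -0.2]
finger_gap: 0.0001
grasp_force: 0.0
t 38.5 at [0.669 0.046 0.24 ] shift [  4.5   0.8 114.6] turn 0.0 F [-0.3 -0.8 -0.2] gap 0.0 j [-0.04  0.58  0.28  1.27  0.   -0.14]
time: 38.95
eef_pos: [0.6653, 0.0455, 0.1228]
tcp_rot: [0.151, -3.134, -0.001]
contact_force: [0.1, 0.7, 0.4]
finger_gap: -0.0004
grasp_force: 0.0
time: 39.45
eef_pos: [0.6494, 0.0438, 0.1265]
tcp_rot: [-0.151, 3.137, -0.0]
contact_force: [-0.7, -0.0, 0.1]
finger_gap: -0.0
grasp_force: 0.0
time: 39.95
eef_pos: [0.6344, 0.0424, 0.1259]
tcp_rot: [0.151, -3.138, -0.0]
contact_force: [0.2, 0.0, -0.0]
finger_gap: -0.0002
grasp_force: 0.0
t 40.0 at [0.634 0.042 0.126] shift [8.4 0.4 0.9] turn -0.0 F [ 0.2  0.  -0. ] gap -0.0 j [-0.05  0.58 -0.02  0.96 -0.   -0.14]
```

```bash
python3 -m crank '[[[2,0,0],0,1],[[4,0,0],0,1],[[6,0,0],0,1],[[8,0,0],0,1],[[8,0,0],0,1]]'; python3 -m crank '[[[1,0,0],0,1],[[2,0,0],0,1],[[3,0,0],0,1],[[3,0,0],0,1],[[3,0,0],0,1]]'; python3 -m crank '[[[-15,0,0],0,1],[[-15,0,0],0,1],[[-15,0,-50],0,1],[[-15,0,-100],0,1],[[-60,100,-110],0,1]]'; python3 -m crank '[[[0,50,0],0,1],[[0,100,0],0,1],[[0,150,0],0,1],[[0,190,0],0,0],[[0,220,0],0,0]]'
python3 - <<'E'
from h import *
for n in('top','side'):
  c=cam(n)
  for d in optics.silhouettes(n,'pack0'):
    P=atz(c,d['xy'],.07)
    if abs(P[0]-.58)<.06 and abs(P[1])<.2:
      print(n,np.round(d['xy']),np.round(P[:2],3),d['mask'].sum())
      for z in(.034,.04,.055): print(n,z,np.round(fit([(c,d['mask'].astype(np.float32))],*P[:2],z),3))
E
```

```text
time: 40.45
eef_pos: [0.6266, 0.0416, 0.1258]
tcp_rot: [0.151, -3.138, -0.0]
contact_force: [0.0, 0.5, 0.3]
finger_gap: 0.0002
grasp_force: 0.0
time: 40.95
eef_pos: [0.6239, 0.0414, 0.1258]
tcp_rot: [-0.151, 3.138, 0.0]
contact_force: [-0.5, 0.2, 0.0]
finger_gap: -0.0001
grasp_force: 0.0
time: 41.45
eef_pos: [0.657, 0.086, 0.2376]
tcp_rot: [-0.142, 3.129, -0.003]
contact_force: [2.0, 0.0, 0.7]
finger_gap: 0.0002
grasp_force: 0.0
time: 41.95
eef_pos: [0.6325, 0.3116, 0.2302]
tcp_rot: [0.154, -3.137, -0.0]
contact_force: [0.0, -0.3, 0.5]
finger_gap: 0.0281
grasp_force: 0.0
top [326. 206.] [0.588 0.042] 474
top 0.034 [0.597 0.039 0.117 0.314]
top 0.04 [0.595 0.039 0.121 0.314]
top 0.055 [0.595 0.038 0.092 0.306]
top [352. 206.] [ 0.587 -0.04 ] 292
top 0.034 [ 0.587 -0.046  0.062  0.136]
top 0.04 [ 0.586 -0.046  0.115  0.139]
top 0.055 [ 0.585 -0.046  0.068  0.158]
top [382. 204.] [ 0.593 -0.137] 337
top 0.034 [ 0.595 -0.133  0.116  0.078]
top 0.04 [ 0.594 -0.133  0.137  0.085]
top 0.055 [ 0.593 -0.132  0.109  0.098]
side [356. 246.] [ 0.606 -0.132] 458
side 0.034 [ 0.598 -0.132  0.09   0.176]
side 0.04 [ 0.598 -0.132  0.148  0.184]
side 0.055 [ 0.591 -0.137  0.136  0.194]
side [334. 228.] [ 0.596 -0.047] 420
side 0.034 [ 0.591 -0.045  0.271  0.228]
side 0.04 [ 0.59  -0.046  0.288  0.236]
side 0.055 [ 0.586 -0.05   0.282  0.248]
side [315. 208.] [0.6   0.042] 534
side 0.034 [0.588 0.041 0.287 0.182]
side 0.04 [0.585 0.039 0.277 0.181]
side 0.055 [0.58  0.033 0.29  0.181]
side [329. 241.] [ 0.556 -0.065] 341
side 0.034 [ 0.558 -0.06   1.519  0.547]
side 0.04 [ 0.553 -0.063  1.477  0.553]
side 0.055 [ 0.553 -0.066  1.56   0.552]
```

```bash
python3 - <<'E'
from h import *
a=cam('side')['img'][170:250,280:380];b=cam('top')['img'][170:240,285:385]
cv2.imwrite('pics/c3.png',np.hstack([cv2.resize(a,(400,320),interpolation=2),cv2.resize(b,(400,280),interpolation=2)[:320] if 0 else cv2.copyMakeBorder(cv2.resize(b,(400,280),interpolation=2),0,40,0,0,0)]))
E
```

```text
(no output)
```

View pics/c3.png

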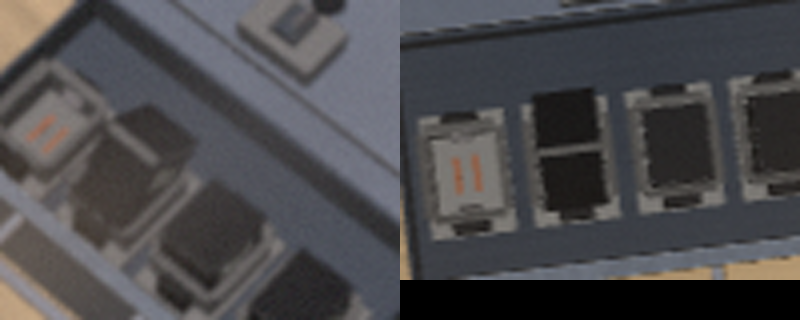

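Both views show the pack leaning about 45° in bay 2: ridge at right-crop (572,150), cap facing +x. My nudge passed just over it. I'll repeat it lower.

```bash
python3 go.py .652 .045 .17 1.667; python3 -m crank '[[[0,-50,-10],0,1],[[-5,-100,-10],0,1],[[-20,-150,-10],0,1],[[-35,-200,-10],0,1],[[-45,-250,-10],0,1]]';python3 go.py .652 .045 .103 1.667
```

```text
t 42.2 at [0.634 0.308 0.23 ] shift [   6.8 -263.4   60.4] turn -0.001 F [ 0.2 -0.1  0.6] gap 0.072 j [ 0.35  0.66  0.4   1.31 -0.    0.25]
time: 42.75
eef_pos: [0.701, 0.0671, 0.2407]
tcp_rot: [-0.148, 3.138, -0.0]
contact_force: [0.8, 0.4, 1.4]
finger_gap: 0.0017
grasp_force: 0.0
t 42.8 at [0.701 0.067 0.241] shift [ 50.9 -17.3 137.7] turn -0.002 F [0.8 0.4 1.4] gap 0.002 j [-0.01  0.66  0.42  1.33 -0.   -0.1 ]
```

```bash
python3 -m crank '[[[25,-10,0],0,1],[[50,-17,0],0,1],[[50,-17,40],0,1],[[50,-17,80],0,1],[[50,-17,110],0,1]]'; python3 -m crank '[[[0,0,15],0,1],[[0,0,26],0,1],[[0,0,26],0,1],[[0,0,26],0,1],[[0,0,26],0,1]]'; python3 go.py .652 .045 .103 1.667;python3 -m crank '[[[3,0,0],0,1],[[6,0,0],0,1],[[9,0,0],0,1],[[12,0,0],0,1],[[14,0,0],0,1]]'; python3 -m crank '[[[3,0,0],0,1],[[6,0,0],0,1],[[9,0,0],0,1],[[11,0,0],0,1],[[11,0,0],0,1]]'; python3 go.py .626 .042 .103 1.667
```

```text
time: 43.25
eef_pos: [0.6512, 0.0471, 0.1287]
tcp_rot: [0.147, -3.137, 0.0]
contact_force: [0.6, 0.8, 0.1]
finger_gap: -0.0
grasp_force: 0.0
time: 43.75
eef_pos: [0.6532, 0.0486, 0.1057]
tcp_rot: [-0.15, 3.136, -0.0]
contact_force: [1.3, 0.5, 0.0]
finger_gap: -0.0001
grasp_force: 0.0
t 43.8 at [0.653 0.049 0.106] shift [ 1.6 -3.5  2.7] turn -0.0 F [1.3 0.5 0. ] gap -0.0 j [-0.04  0.63  0.01  0.95 -0.   -0.13]
time: 44.25
eef_pos: [0.6381, 0.0476, 0.1044]
tcp_rot: [0.151, -3.138, -0.0]
contact_force: [-0.2, 0.2, -0.1]
finger_gap: -0.0003
grasp_force: 0.0
time: 44.75
eef_pos: [0.6318, 0.0467, 0.1066]
tcp_rot: [-0.151, 3.128, 0.0]
contact_force: [11.5, 1.0, 3.5]
finger_gap: -0.0002
grasp_force: 5.2
t 44.8 at [0.632 0.047 0.107] shift [ 6.3 -4.1  3.5] turn 0.0 F [11.5  1.   3.5] gap -0.0 j [-0.04  0.59 -0.07  0.9   0.   -0.14]
```

```bash
python3 -m crank '[[[1,-1,0],0,1],[[2,-2,0],0,1],[[3,-3,0],0,1],[[4,-3,0],0,1],[[4,-3,0],0,1]]'; python3 go.py .624 .042 .103 1.667
```

```text
time: 45.25
eef_pos: [0.6302, 0.0444, 0.1075]
tcp_rot: [-0.152, 3.124, 0.003]
contact_force: [15.6, 7.9, 6.1]
finger_gap: -0.0002
grasp_force: 7.6
t 45.2 at [0.63  0.044 0.108] shift [ 6.4 -1.8  4.4] turn 0.001 F [15.6  7.9  6.1] gap -0.0 j [-0.05  0.58 -0.08  0.9   0.   -0.14]
```

The pack is wedged and resists at 15 N. I'll grip it across y where it leans, lift it clear, and square it upright by pressing its foot against the inner face of the front panel.

```bash
python3 -m crank '[[[-8,0,0],0,1],[[-12,0,0],0,1],[[-12,0,-40],0,1],[[-12,0,-70],0,0.15],[[-12,0,-70],0,0.15]]'; python3 go.py .595 .039 .105 1.667; python3 - <<'E'
from h import *
for n in('top','side'):
  c=cam(n)
  for d in optics.silhouettes(n,'pack0'):
    P=atz(c,d['xy'],.1)
    if abs(P[0]-.59)<.06 and abs(P[1]-.04)<.04:
      ys,xs=np.nonzero(d['mask']);print(n,P,d['mask'].sum(),np.round([atz(c,(xs.mean(),v),.1)[:2] for v in(ys.min(),ys.max())],3).tolist())
E
```

```text
time: 45.75
eef_pos: [0.6376, 0.0441, 0.1781]
tcp_rot: [-0.151, 3.133, -0.001]
contact_force: [0.5, 0.4, -0.5]
finger_gap: 0.0278
grasp_force: 0.0
t 45.8 at [0.638 0.044 0.178] shift [43.2 -0.9 72.9] turn -0.0 F [ 0.5  0.4 -0.5] gap 0.028 j [-0.05  0.55  0.05  1.07 -0.   -0.14]
side [0.5789801 0.0231168 0.1      ] 569 [[0.61, 0.065], [0.544, -0.007]]
```

```bash
python3 -m crank '[[[15,0,0],0,0.15],[[30,-1,0],0,0.15],[[43,-1,0],0,0.15],[[43,-1,0],0,0.15],[[43,-1,20],0,0.15]]'; python3 -m crank '[[[0,0,15],0,0.15],[[0,0,30],0,0.15],[[0,0,45],0,0.15],[[0,0,53],0,0.15],[[0,0,53],0,0.15]]';python3 go.py .595 .039 .105 1.667; python3 -m crank '[[[0,0,0],0,1],[[0,0,0],0,1],[[0,0,0],0,1],[[0,0,0],0,1],[[0,0,0],0,1]]' 50;python3 go.py .595 .039 .105 1.667
```

```text
time: 46.45
eef_pos: [0.5944, 0.0391, 0.1555]
tcp_rot: [-0.151, 3.135, -0.001]
contact_force: [0.7, -0.0, -0.0]
finger_gap: 0.0729
grasp_force: 0.0
time: 46.95
eef_pos: [0.5923, 0.0393, 0.0997]
tcp_rot: [0.151, -3.135, -0.0]
contact_force: [0.5, 0.8, 0.3]
finger_gap: 0.0722
grasp_force: 0.0
t 47.0 at [0.592 0.039 0.1  ] shift [-2.7 -0.5 -5.3] turn -0.0 F [0.5 0.8 0.3] gap 0.072 j [-0.06  0.54 -0.18  0.85 -0.   -0.15]
time: 47.45
eef_pos: [0.5936, 0.0391, 0.102]
tcp_rot: [-0.151, 3.137, -0.0]
contact_force: [0.3, -0.7, 5.1]
finger_gap: 0.049
grasp_force: 53.8
t 47.5 at [0.594 0.039 0.102] shift [-1.4 -0.2 -3. ] turn -0.0 F [ 0.3 -0.7  5.1] gap 0.049 j [-0.06  0.53 -0.18  0.85 -0.   -0.15]
```

```bash
python3 -m crank '[[[0,0,-5],0,1],[[0,0,-15],0,1],[[0,0,-25],0,1],[[0,0,-33],0,1],[[0,0,-33],0,1]]'; python3 go.py .5255 .034 .135; python3 -m crank '[[[8,0,0],0,1],[[16,0,0],0,1],[[24,0,0],0,1],[[30,0,0],0,1],[[34,0,0],0,1]]';python3 -m crank '[[[4,0,0],0,1],[[8,0,0],0,1],[[12,0,0],0,1],[[16,0,0],0,1],[[16,0,0],0,1]]';python3 go.py .5255 .034 .135
```

```text
time: 47.95
eef_pos: [0.594, 0.0392, 0.136]
tcp_rot: [-0.151, 3.136, -0.0]
contact_force: [0.3, 0.2, -2.0]
finger_gap: 0.049
grasp_force: 53.3
t 48.0 at [0.594 0.039 0.136] shift [68.7  1.4  0.8] turn 0 F [ 0.3  0.2 -2. ] gap 0.049 j [-0.06  0.5  -0.14  0.93  0.   -0.15]
time: 48.45
eef_pos: [0.5595, 0.0359, 0.1348]
tcp_rot: [-0.151, 3.136, 0.0]
contact_force: [6.1, 1.0, 0.1]
finger_gap: 0.0493
grasp_force: 53.5
time: 48.95
eef_pos: [0.5464, 0.0341, 0.1366]
tcp_rot: [-0.15, 3.13, -0.001]
contact_force: [5.4, -0.3, 7.7]
finger_gap: 0.0494
grasp_force: 54.6
t 49.0 at [0.546 0.034 0.137] shift [20.9  1.9  1.4] turn 0 F [ 5.4 -0.3  7.7] gap 0.049 j [-0.07  0.41 -0.28  0.87  0.   -0.17]
```

```bash
python3 -m crank '[[[0,0,-4],0,1],[[0,0,-8],0,1],[[3,0,-8],0,1],[[6,0,-8],0,1],[[8,0,-8],0,1]]';python3 -m crank '[[[3,0,0],0,1],[[6,0,0],0,1],[[9,0,0],0,1],[[11,0,0],0,1],[[11,0,0],0,1]]';python3 go.py .5255 .034 .135
```

```text
time: 49.45
eef_pos: [0.5409, 0.0339, 0.1449]
tcp_rot: [-0.151, 3.126, 0.001]
contact_force: [17.1, 1.5, 7.1]
finger_gap: 0.0488
grasp_force: 54.5
time: 49.95
eef_pos: [0.5289, 0.0326, 0.1446]
tcp_rot: [-0.151, 3.128, -0.0]
contact_force: [13.1, 1.9, 3.9]
finger_gap: 0.0495
grasp_force: 54.8
t 50.0 at [0.529 0.033 0.145] shift [3.3 1.7 9.6] turn 0 F [13.1  1.9  3.9] gap 0.05 j [-0.08  0.37 -0.32  0.86  0.   -0.17]
```

```bash
python3 -m crank '[[[2,0,0],0,1],[[3,0,0],0,1],[[4,0,0],0,1],[[4,0,0],0,1],[[4,0,0],0,1]]';python3 -m crank '[[[2,0,0],0,1],[[3,0,0],0,1],[[4,0,0],0,1],[[4,0,0],0,1],[[4,0,0],0,1]]'; python3 -m crank '[[[2,0,0],0,1],[[3,0,0],0,1],[[4,0,0],0,1],[[4,0,0],0,1],[[4,0,0],0,1]]'
```

```text
time: 50.45
eef_pos: [0.5248, 0.0322, 0.1444]
tcp_rot: [-0.151, 3.129, -0.0]
contact_force: [11.8, 2.2, 4.0]
finger_gap: 0.0492
grasp_force: 54.8
time: 50.95
eef_pos: [0.5205, 0.0318, 0.1443]
tcp_rot: [-0.151, 3.129, -0.0]
contact_force: [11.6, 1.1, 3.0]
finger_gap: 0.0491
grasp_force: 54.8
time: 51.45
eef_pos: [0.5163, 0.0314, 0.1442]
tcp_rot: [-0.151, 3.13, -0.0]
contact_force: [11.1, -0.1, 4.1]
finger_gap: 0.0494
grasp_force: 54.7
```

```bash
python3 -m crank '[[[2,0,0],0,1],[[4,0,0],0,1],[[5,0,0],0,1],[[5,0,0],0,1],[[5,0,0],0,1]]';python3 -m crank '[[[2,0,0],0,1],[[4,0,0],0,1],[[5,0,0],0,1],[[5,0,0],0,1],[[5,0,0],0,1]]'; python3 -m crank '[[[2,0,0],0,1],[[3,0,0],0,1],[[4,0,0],0,1],[[4,0,0],0,1],[[4,0,0],0,1]]'
```

```text
time: 51.95
eef_pos: [0.5109, 0.0309, 0.144]
tcp_rot: [-0.151, 3.131, -0.0]
contact_force: [10.6, 0.7, 2.8]
finger_gap: 0.0491
grasp_force: 54.7
time: 52.45
eef_pos: [0.5057, 0.0304, 0.1439]
tcp_rot: [-0.151, 3.131, -0.0]
contact_force: [10.1, 1.1, 3.3]
finger_gap: 0.0495
grasp_force: 54.6
time: 52.95
eef_pos: [0.5046, 0.0302, 0.1445]
tcp_rot: [-0.151, 3.126, 0.0]
contact_force: [18.9, 2.2, -3.4]
finger_gap: 0.049
grasp_force: 59.1
```

```bash
python3 -m crank '[[[-5,0,0],0,1],[[-15,0,-20],0,1],[[-25,0,-40],0,1],[[-30,0,-50],0,1],[[-30,0,-50],0,1]]'; python3 go.py .5255 .034 .135; python3 - <<'E'
from h import *
s=ctrl.state();T=s['eef_pos']
c=cam('side')
for d in optics.silhouettes('side','pack0'):
    P=atz(c,d['xy'],T[2]-.03)
    if np.hypot(*(P-T)[:2])<.06:
        print(d['p'],P,d['mask'].sum())
        m=d['mask'].astype(np.float32)
        for h in(.04,.05,.062,.07): print(h,np.round(fit([(c,m)],P[0],P[1],T[2]-h),3))
cv2.imwrite('pics/c4.png',cv2.resize(c['img'][130:250,250:400],None,fx=5,fy=5,interpolation=2))
E
```

```text
time: 53.45
eef_pos: [0.5291, 0.0329, 0.1931]
tcp_rot: [-0.151, 3.137, -0.0]
contact_force: [0.5, 0.4, -2.2]
finger_gap: 0.0494
grasp_force: 54.4
t 53.5 at [0.529 0.033 0.193] shift [ 3.5  1.4 58.1] turn 0 F [ 0.5  0.4 -2.2] gap 0.049 j [-0.08  0.34 -0.24  0.99 -0.   -0.17]
0.83 [0.52910976 0.03082382 0.16312395] 267
0.04 [0.529 0.03  0.9   0.563]
0.05 [0.53  0.031 0.853 0.555]
0.062 [0.529 0.031 0.9   0.55 ]
0.07 [0.529 0.032 0.888 0.546]
```

View pics/c4.png

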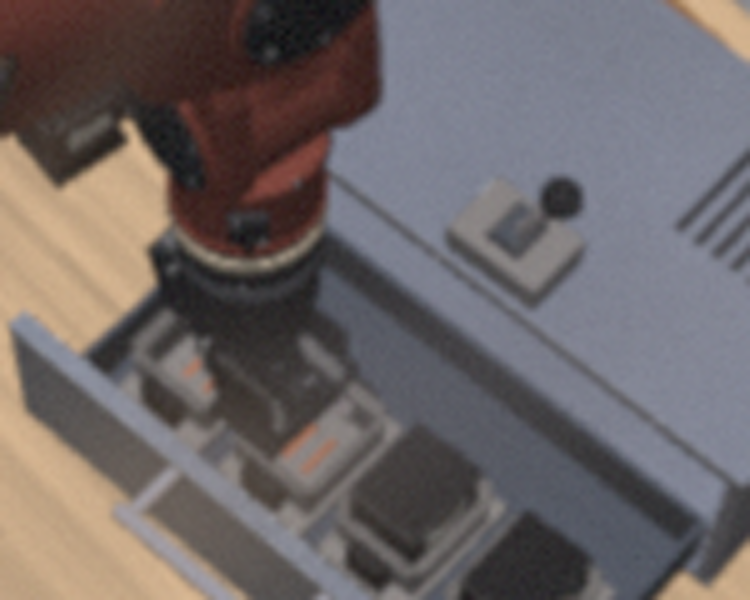

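(That was one picture more than the limit allows; I'll view no more.) The pack hangs under the gripper, and its tilt is unclear. I'll stand it on the free bench at the left, measure it with the fits and regrasp.

```bash
python3 go.py .47 .325 .22 1.667; python3 -m crank '[[[0,40,-30],0,1],[[0,80,-40],0,1],[[0,120,-40],0,1],[[0,160,-40],0,1],[[10,205,-40],0,1]]'; python3 -m crank '[[[10,40,0],0,1],[[20,80,30],0,1],[[28,85,70],0,1],[[28,85,110],0,1],[[28,85,130],0,1]]'; python3 -m crank '[[[0,0,5],0,1],[[0,0,10],0,1],[[0,0,15],0,1],[[0,0,18],0,1],[[0,0,18],0,1]]'; python3 go.py .47 .325 .07 1.667
```

```text
t 53.5 at [0.527 0.033 0.191] shift [ 29.1 296.2 -28.4] turn 0.0 F [-0.2 -0.2 -2.3] gap 0.05 j [-0.08  0.34 -0.24  0.99 -0.   -0.17]
time: 54.05
eef_pos: [0.498, 0.237, 0.2311]
tcp_rot: [0.149, -3.137, 0.001]
contact_force: [0.8, -0.1, -1.8]
finger_gap: 0.0491
grasp_force: 54.6
time: 54.55
eef_pos: [0.459, 0.3168, 0.0979]
tcp_rot: [0.153, -3.132, 0.004]
contact_force: [-0.2, -0.4, -2.2]
finger_gap: 0.0492
grasp_force: 54.4
time: 55.05
eef_pos: [0.463, 0.318, 0.0847]
tcp_rot: [-0.151, 3.137, 0.0]
contact_force: [-0.2, -0.4, -1.7]
finger_gap: 0.0496
grasp_force: 54.4
t 55.0 at [0.463 0.318 0.085] shift [-7.7  6.3 14.7] turn -0.0 F [-0.2 -0.4 -1.7] gap 0.05 j [ 0.47  0.5  -0.3   0.77 -0.    0.38]
```

```bash
python3 -m crank '[[[0,0,3],0,1],[[0,0,6],0,1],[[0,0,9],0,1],[[0,0,12],0,1],[[0,0,12],0,1]]'; python3 -m crank '[[[0,0,2],0,1],[[0,0,4],0,1],[[0,0,6],0,1],[[0,0,6],0,1],[[0,0,6],0,1]]'
```

```text
time: 55.55
eef_pos: [0.4624, 0.3178, 0.0718]
tcp_rot: [0.151, -3.137, 0.001]
contact_force: [-1.2, 0.2, -1.5]
finger_gap: 0.049
grasp_force: 54.4
time: 56.05
eef_pos: [0.4627, 0.3179, 0.0663]
tcp_rot: [0.151, -3.138, 0.0]
contact_force: [-0.4, -0.6, -2.1]
finger_gap: 0.0491
grasp_force: 54.4
```

```bash
python3 -m crank '[[[0,0,2],0,1],[[0,0,4],0,1],[[0,0,6],0,1],[[0,0,6],0,1],[[0,0,6],0,1]]'; python3 -m crank '[[[0,0,2],0,1],[[0,0,4],0,1],[[0,0,5],0,1],[[0,0,5],0,1],[[0,0,5],0,1]]'
```

```text
time: 56.55
eef_pos: [0.4627, 0.3179, 0.0603]
tcp_rot: [0.151, -3.138, 0.0]
contact_force: [0.2, 0.3, -1.8]
finger_gap: 0.0492
grasp_force: 54.7
time: 57.05
eef_pos: [0.4609, 0.3182, 0.0572]
tcp_rot: [0.152, -3.136, -0.001]
contact_force: [-14.7, -2.6, 28.4]
finger_gap: 0.0492
grasp_force: 60.1
```

```bash
python3 -m crank '[[[0,0,-4],0,1],[[0,0,-4],0,0],[[0,0,-4],0,0],[[0,0,-4],0,0],[[0,0,-4],0,0]]'; python3 -m crank '[[[0,0,-40],0,0],[[0,0,-80],0,0],[[0,0,-120],0,0],[[-45,0,-120],0,0],[[-70,-40,-120],0,0]]';python3 -m crank '[[[0,-50,0],0,0],[[0,-100,0],0,0],[[0,-150,0],0,0],[[0,-150,0],0,0],[[0,-150,0],0,0]]'
python3 - <<'E'
from h import *
import h
b0=h.boxmask
for n in('top','side'):
  c=cam(n)
  for d in optics.silhouettes(n,'pack0'):
    P=atz(c,d['xy'],.04)
    if P[1]>.2 and P[0]<.7 and P[1]<.4:
      print(n,np.round(d['xy']),np.round(P[:2],3),d['mask'].sum())
      for S in((.06,.05,.074),(.074,.05,.06)):
        h.boxmask=lambda c,x,y,a,z=0,s=0,S=S:b0(c,x,y,a,z,S)
        print(S,np.round(h.fit([(c,d['mask'].astype(np.float32))],*P[:2]),3))
E
```

```text
time: 57.55
eef_pos: [0.4627, 0.3179, 0.0591]
tcp_rot: [0.151, -3.138, 0.0]
contact_force: [-1.1, -0.7, -0.3]
finger_gap: 0.0853
grasp_force: 0.0
time: 58.05
eef_pos: [0.539, 0.2881, 0.1811]
tcp_rot: [-0.157, 3.132, 0.004]
contact_force: [0.6, 0.0, -1.1]
finger_gap: 0.0855
grasp_force: 0.0
time: 58.55
eef_pos: [0.5508, 0.1344, 0.1792]
tcp_rot: [0.147, -3.138, -0.0]
contact_force: [-0.8, 0.6, 0.1]
finger_gap: 0.0856
grasp_force: 0.0
top [239. 198.] [0.625 0.33 ] 340
(0.06, 0.05, 0.074) [ 0.624  0.328 -0.139  0.124]
(0.074, 0.05, 0.06) [ 0.624  0.33  -0.039  0.245]
top [243. 238.] [0.495 0.317] 388
(0.06, 0.05, 0.074) [0.485 0.322 0.072 0.061]
(0.074, 0.05, 0.06) [0.488 0.323 0.023 0.22 ]
side [233. 177.] [0.489 0.32 ] 502
(0.06, 0.05, 0.074) [0.486 0.321 0.077 0.06 ]
(0.074, 0.05, 0.06) [ 0.488  0.325 -0.369  0.184]
side [258. 153.] [0.609 0.338] 236
(0.06, 0.05, 0.074) [0.612 0.338 1.016 0.438]
(0.074, 0.05, 0.06) [0.614 0.343 1.024 0.444]
```

```bash
python3 go.py .4855 .3215 .15 1.646; python3 -m crank '[[[40,40,0],0.01,0],[[55,90,0],0.02,0],[[70,140,0],0.02,0],[[82,180,20],0.02,0],[[82,180,30],0.02,0]]';  python3 - <<'E'
from h import *
for n in('top','side'):
  c=cam(n)
  for d in optics.silhouettes(n,'pack0'):
    P=atz(c,d['xy'],.07)
    if P[1]<0 and d['mask'].sum()>250: print(n,np.round(fit([(c,d['mask'].astype(np.float32))],*P[:2],.034),3))
    elif .26<P[1]<.38 and P[0]<.55: print('p',n,np.round(fit([(c,d['mask'].astype(np.float32))],.4855,.3215),3))
E
python3 go.py .4855 .3215 .061 1.646
```

```text
t 58.8 at [0.55  0.137 0.179] shift [ 46.6 190.1  29.3] turn 0.023 F [ 0.4 -0.  -0.1] gap 0.085 j [ 0.11  0.42 -0.16  1.    0.    0.02]
time: 59.25
eef_pos: [0.4488, 0.312, 0.1488]
tcp_rot: [0.13, -3.139, -0.002]
contact_force: [-0.7, 0.6, 0.3]
finger_gap: 0.0854
grasp_force: 0.0
top [ 0.596 -0.134  0.095  0.061]
top [ 0.587 -0.048  0.097  0.09 ]
p top [ 0.493  0.322 -1.598  0.271]
top [ 0.57  -0.131  1.698  0.675]
side [ 0.593 -0.043 -0.083  0.165]
p side [0.484 0.321 0.078 0.349]
side [ 0.6   -0.128  1.777  0.138]
t 59.5 at [0.452 0.307 0.149] shift [-35.   12.1  88.3] turn 0.002 F [ 0.  -0.3  0.5] gap 0.085 j [ 0.46  0.41 -0.26  0.91 -0.    0.39]
```

```bash
python3 -m crank '[[[-15,6,0],0,0],[[-35,12,0],0,0],[[-35,12,0],0,0],[[-35,12,0],0,0],[[-35,12,20],0,0]]'; python3 go.py .4855 .3215 .061 1.646
```

```text
time: 59.95
eef_pos: [0.487, 0.3213, 0.1315]
tcp_rot: [-0.118, 3.136, 0.002]
contact_force: [-1.0, -0.2, 0.1]
finger_gap: 0.0852
grasp_force: 0.0
t 60.0 at [0.487 0.321 0.132] shift [ 1.8  0.2 70.5] turn -0.0 F [-1.  -0.2  0.1] gap 0.085 j [ 0.46  0.48 -0.18  0.9  -0.    0.38]
```

```bash
python3 -m crank '[[[0,0,30],0,0],[[0,0,55],0,0],[[0,0,68],0,0],[[0,0,68],0,0],[[0,0,68],0,0]]'; python3 go.py .4855 .3215 .061 1.646
```

```text
time: 60.45
eef_pos: [0.486, 0.3214, 0.0622]
tcp_rot: [-0.119, 3.139, 0.0]
contact_force: [-0.9, -0.1, 0.4]
finger_gap: 0.0857
grasp_force: 0.0
t 60.5 at [0.486 0.321 0.062] shift [0.5 0.1 1.2] turn 0.001 F [-0.9 -0.1  0.4] gap 0.086 j [ 0.46  0.56 -0.26  0.75 -0.    0.38]
```

```bash
python3 -m crank '[[[0,0,1],0,1],[[0,0,1],0,1],[[0,0,1],0,1],[[0,0,1],0,1],[[0,0,1],0,1]]' 118; python3 -m crank '[[[0,0,-40],0,1],[[0,0,-85],0,1],[[0,0,-130],0,1],[[0,0,-170],0,1],[[0,-40,-170],0,1]]';python3 -m crank '[[[-20,-45,0],0,1],[[-40,-90,0],-0.01,1],[[-60,-135,0],-0.02,1],[[-80,-180,0],-0.02,1],[[-100,-225,0],-0.02,1]]'; python3 go.py .5805 .0376 .135 1.667
```

```text
time: 60.95
eef_pos: [0.4864, 0.3217, 0.0616]
tcp_rot: [-0.12, 3.138, 0.001]
contact_force: [-1.6, -1.8, 9.0]
finger_gap: 0.0482
grasp_force: 122.3
time: 61.45
eef_pos: [0.4915, 0.2854, 0.2365]
tcp_rot: [-0.126, 3.129, 0.008]
contact_force: [2.0, 0.8, -3.0]
finger_gap: 0.048
grasp_force: 122.8
time: 61.95
eef_pos: [0.6061, 0.063, 0.2307]
tcp_rot: [-0.151, 3.138, 0.0]
contact_force: [-0.0, 0.4, -1.8]
finger_gap: 0.0481
grasp_force: 122.8
t 62.0 at [0.606 0.063 0.231] shift [ 28.  -22.9  95.7] turn 0.0 F [-0.   0.4 -1.8] gap 0.048 j [-0.02  0.46  0.06  1.16  0.   -0.11]
```

```bash
python3 -m crank '[[[28,-23,20],0,1],[[28,-23,50],0,1],[[28,-23,80],0,1],[[28,-23,94],0,1],[[28,-23,94],0,1]]';python3 -m crank '[[[0,0,4],0,1],[[0,0,8],0,1],[[0,0,8],0,1],[[0,0,8],0,1],[[0,0,8],0,1]]'; python3 go.py .5805 .0376 .123 1.667
```

```text
time: 62.45
eef_pos: [0.5782, 0.0393, 0.1344]
tcp_rot: [0.151, -3.134, -0.001]
contact_force: [-0.4, -0.0, -2.0]
finger_gap: 0.0483
grasp_force: 122.7
time: 62.95
eef_pos: [0.5802, 0.0393, 0.1288]
tcp_rot: [-0.151, 3.137, -0.0]
contact_force: [-0.3, 0.1, -2.9]
finger_gap: 0.0484
grasp_force: 122.7
t 63.0 at [0.58  0.039 0.129] shift [-0.1 -1.7  5.8] turn 0.0 F [-0.3  0.1 -2.9] gap 0.048 j [-0.06  0.49 -0.19  0.9  -0.   -0.15]
```

```bash
python3 -m crank '[[[-1.5,-1.5,2],0,1],[[-1.5,-1.5,4],0,1],[[-1.5,-1.5,6],0,1],[[-1.5,-1.5,7],0,1],[[-1.5,-1.5,7],0,1]]';python3 -m crank '[[[0,0,1],0,1],[[0,0,2],0,1],[[0,0,3],0,1],[[0,0,3],0,1],[[0,0,3],0,1]]'; python3 go.py .582 .0376 .118 1.667
```

```text
time: 63.45
eef_pos: [0.5813, 0.0379, 0.1211]
tcp_rot: [0.151, -3.137, -0.0]
contact_force: [0.2, -0.1, -2.6]
finger_gap: 0.0482
grasp_force: 122.7
time: 63.95
eef_pos: [0.5815, 0.0379, 0.1183]
tcp_rot: [0.151, -3.138, 0.0]
contact_force: [-0.2, 0.3, -2.1]
finger_gap: 0.0484
grasp_force: 122.7
t 64.0 at [0.582 0.038 0.118] shift [-0.5 -0.4  0.3] turn -0.0 F [-0.2  0.3 -2.1] gap 0.048 j [-0.06  0.5  -0.2   0.88 -0.   -0.16]
```

```bash
python3 -m crank '[[[0,0,2],0,1],[[0,0,4],0,1],[[0,0,4],0,1],[[0,0,4],0,1],[[0,0,4],0,1]]';python3 -m crank '[[[0,0,2],0,1],[[0,0,4],0,1],[[0,0,6],0,1],[[0,0,6],0,1],[[0,0,6],0,1]]'; python3 go.py .582 .0376 .108 1.667
```

```text
time: 64.45
eef_pos: [0.5815, 0.038, 0.1144]
tcp_rot: [0.151, -3.138, -0.0]
contact_force: [-0.6, 0.4, -1.6]
finger_gap: 0.0482
grasp_force: 122.7
time: 64.95
eef_pos: [0.5816, 0.0379, 0.1084]
tcp_rot: [-0.151, 3.138, -0.0]
contact_force: [-0.1, -0.3, 1.2]
finger_gap: 0.0485
grasp_force: 123.2
t 65.0 at [0.582 0.038 0.108] shift [-0.4 -0.3  0.4] turn -0.0 F [-0.1 -0.3  1.2] gap 0.048 j [-0.06  0.51 -0.21  0.85 -0.   -0.16]
```

In the well. Pressing:

```bash
python3 -m crank '[[[0,0,3],0,1],[[0,0,6],0,1],[[0,0,9],0,1],[[0,0,9],0,1],[[0,0,9],0,1]]';python3 -m crank '[[[0,0,3],0,1],[[0,0,6],0,1],[[0,0,9],0,1],[[0,0,10],0,1],[[0,0,10],0,1]]'; python3 go.py .582 .0376 .0892 1.667; python3 -m crank '[[[0,0,2],0,1],[[0,0,4],0,1],[[0,0,5],0,1],[[0,0,5],0,1],[[0,0,5],0,1]]'
```

```text
time: 65.45
eef_pos: [0.5813, 0.0379, 0.099]
tcp_rot: [0.151, -3.137, 0.0]
contact_force: [0.9, -0.2, -1.7]
finger_gap: 0.0479
grasp_force: 122.8
time: 65.95
eef_pos: [0.5809, 0.038, 0.0887]
tcp_rot: [0.151, -3.137, -0.0]
contact_force: [-0.6, -0.4, -2.2]
finger_gap: 0.0484
grasp_force: 122.5
t 66.0 at [0.581 0.038 0.089] shift [-1.  -0.5 -0.5] turn 0.0 F [-0.6 -0.4 -2.2] gap 0.048 j [-0.06  0.53 -0.23  0.81  0.   -0.16]
time: 66.45
eef_pos: [0.5841, 0.0382, 0.0874]
tcp_rot: [-0.151, 3.132, 0.0]
contact_force: [-1.0, 0.5, 22.6]
finger_gap: 0.0483
grasp_force: 126.1
```

```bash
python3 -m crank '[[[0,0,1],0,1],[[0,0,2],0,1],[[0,0,2],0,1],[[0,0,2],0,1],[[0,0,2],0,1]]';python3 -m crank '[[[0,0,-3],0,1],[[0,0,-6],0,1],[[0,0,-8],0,1],[[0,0,-9],0,1],[[0,0,-10],0,1]]';python3 -m crank '[[[0,0,-1],0,1],[[0,0,-3],0,1],[[0,0,-4],0,1],[[0,0,-5],0,1],[[0,0,-6],0,1]]'; python3 -m crank '[[[0,0,-1],0,1],[[0,0,-2],0,1],[[0,0,-3],0,1],[[0,0,-3],0,1],[[0,0,-3],0,1]]'
```

```text
time: 66.95
eef_pos: [0.5858, 0.0383, 0.0872]
tcp_rot: [-0.151, 3.128, 0.001]
contact_force: [-2.1, 1.8, 37.2]
finger_gap: 0.0482
grasp_force: 128.0
time: 67.45
eef_pos: [0.5808, 0.0378, 0.0913]
tcp_rot: [0.151, -3.136, 0.0]
contact_force: [2.2, -1.4, -12.1]
finger_gap: 0.0485
grasp_force: 122.9
time: 67.95
eef_pos: [0.5807, 0.0379, 0.0976]
tcp_rot: [0.151, -3.136, 0.0]
contact_force: [2.9, -2.1, -26.3]
finger_gap: 0.0483
grasp_force: 125.3
time: 68.45
eef_pos: [0.5795, 0.0378, 0.098]
tcp_rot: [0.15, -3.133, -0.0]
contact_force: [5.4, -3.8, -42.7]
finger_gap: 0.0479
grasp_force: 129.3
```

Pack 3 is latched at its top stop. I'll release it and go for the last pack.

```bash
python3 -m crank '[[[0,0,2],0,1],[[0,0,2],0,0.3],[[0,0,2],0,0.3],[[0,0,2],0,0.3],[[0,0,2],0,0.3]]';python3 -m crank '[[[0,0,0],0,0.3],[[0,0,-20],0,0.3],[[0,0,-60],0,0.3],[[0,0,-100],0,0.3],[[0,0,-130],0,0.3]]'; python3 -m crank '[[[-4,45,0],0.05,0],[[-8,90,0],0.1,0],[[-12,135,0],0.14,0],[[-16,180,0],0.14,0],[[-20,225,0],0.14,0]]'; python3 - <<'E'
from h import *
for n in('top','side'):
  c=cam(n)
  for d in optics.silhouettes(n,'pack0'):
    P=atz(c,d['xy'],.04)
    if np.hypot(P[0]-.625,P[1]-.33)<.06: print(n,d['mask'].sum(),np.round(fit([(c,d['mask'].astype(np.float32))],.625,.33),3))
E
python3 go.py .6255 .3295 .15 1.52
```

```text
time: 68.95
eef_pos: [0.5825, 0.038, 0.1007]
tcp_rot: [-0.151, 3.135, -0.0]
contact_force: [0.8, -0.1, 0.4]
finger_gap: 0.0598
grasp_force: 0.0
time: 69.45
eef_pos: [0.5821, 0.038, 0.2322]
tcp_rot: [-0.151, 3.135, -0.0]
contact_force: [0.6, -0.4, -0.3]
finger_gap: 0.0599
grasp_force: 0.0
time: 69.95
eef_pos: [0.5797, 0.2657, 0.2298]
tcp_rot: [0.069, 3.14, 0.001]
contact_force: [1.2, -0.3, 0.2]
finger_gap: 0.0853
grasp_force: 0.0
side 354 [ 0.624  0.328 -0.374  0.272]
t 70.2 at [0.58  0.265 0.229] shift [-43.3  66.5  79.3] turn 0.009 F [ 0.3 -0.2 -0.4] gap 0.085 j [ 0.31  0.52  0.14  1.2  -0.    0.36]
```

```bash
python3 -m crank '[[[-20,30,0],0,0],[[-40,60,10],0,0],[[-44,66,40],0,0],[[-44,66,65],0,0],[[-44,66,65],0,0]]';python3 -m crank '[[[0,0,0],0,0],[[0,0,0],0,0],[[0,0,0],0,0],[[0,0,0],0,0],[[0,0,0],0,0]]'; python3 - <<'E'
from h import *
for n in('side',):
  c=cam(n)
  for d in optics.silhouettes(n,'pack0'):
    P=atz(c,d['xy'],.04)
    if np.hypot(P[0]-.625,P[1]-.33)<.06: print(n,d['mask'].sum(),np.round(fit([(c,d['mask'].astype(np.float32))],.625,.33),3))
E
python3 go.py .6255 .3295 .061 1.53
```

```text
time: 70.65
eef_pos: [0.6251, 0.3257, 0.1605]
tcp_rot: [-0.071, -3.135, 0.004]
contact_force: [-0.0, -0.7, -0.4]
finger_gap: 0.0857
grasp_force: 0.0
time: 71.15
eef_pos: [0.6269, 0.3279, 0.1651]
tcp_rot: [0.069, 3.14, 0.001]
contact_force: [-0.5, 0.4, 0.5]
finger_gap: 0.0855
grasp_force: 0.0
side 472 [ 0.626  0.331 -0.097  0.077]
t 71.2 at [0.627 0.328 0.165] shift [  1.3   1.6 103.6] turn -0.003 F [-0.2 -0.2  0.4] gap 0.085 j [ 0.38  0.69  0.28  1.16 -0.    0.42]
```

```bash
python3 -m crank '[[[1,2,40],0.015,0],[[1,2,75],0.015,0],[[1,2,103],0.015,0],[[1,2,103],0.015,0],[[1,2,103],0.015,0]]';python3 go.py .6255 .3295 .061 1.52; python3 -m crank '[[[0,0,0],0,1],[[0,0,0],0,1],[[0,0,0],0,1],[[0,0,0],0,1],[[0,0,0],0,1]]' 118; python3 -m crank '[[[0,0,-40],0,1],[[0,0,-85],0,1],[[0,0,-130],0,1],[[0,0,-170],0,1],[[0,-40,-170],-0.05,1]]'; python3 go.py .5733 .1235 .2 1.667
```

```text
time: 71.75
eef_pos: [0.6258, 0.3299, 0.0618]
tcp_rot: [-0.092, -3.14, 0.0]
contact_force: [0.9, 0.4, 0.4]
finger_gap: 0.0855
grasp_force: 0.0
t 71.8 at [0.626 0.33  0.062] shift [ 0.3 -0.4  0.8] turn -0.008 F [0.9 0.4 0.4] gap 0.085 j [ 0.38  0.77  0.15  0.95 -0.    0.44]
time: 72.25
eef_pos: [0.6272, 0.3303, 0.0636]
tcp_rot: [0.092, 3.137, 0.002]
contact_force: [-0.2, 0.1, 7.7]
finger_gap: 0.0481
grasp_force: 123.0
time: 72.75
eef_pos: [0.6266, 0.2944, 0.239]
tcp_rot: [0.006, 3.129, 0.009]
contact_force: [1.5, -1.2, -1.8]
finger_gap: 0.0478
grasp_force: 122.6
t 72.8 at [0.627 0.294 0.239] shift [  53.1 -171.4   37.4] turn -0.1 F [ 1.5 -1.2 -1.8] gap 0.048 j [0.33 0.62 0.34 1.28 0.   0.34]
```

```bash
python3 -m crank '[[[14,-45,0],-0.05,1],[[28,-90,0],-0.1,1],[[42,-135,0],-0.1,1],[[53,-170,0],-0.1,1],[[53,-171,30],-0.1,1]]'; python3 -m crank '[[[0,0,20],0,1],[[0,0,40],0,1],[[0,0,60],0,1],[[0,0,72],0,1],[[0,0,72],0,1]]'; python3 -m crank '[[[0,0,0],0,1],[[0,0,0],0,1],[[0,0,0],0,1],[[0,0,0],0,1],[[0,0,0],0,1]]'; python3 go.py .5732 .1236 .123 1.667
```

```text
time: 73.25
eef_pos: [0.5701, 0.1158, 0.2053]
tcp_rot: [-0.137, 3.132, -0.002]
contact_force: [0.9, 0.1, -2.9]
finger_gap: 0.0482
grasp_force: 122.7
time: 73.75
eef_pos: [0.5679, 0.1193, 0.1282]
tcp_rot: [0.143, -3.136, 0.0]
contact_force: [0.5, -0.5, -1.8]
finger_gap: 0.048
grasp_force: 122.7
time: 74.25
eef_pos: [0.5691, 0.1194, 0.1297]
tcp_rot: [-0.143, 3.138, -0.0]
contact_force: [0.4, 0.1, -1.3]
finger_gap: 0.0485
grasp_force: 122.7
t 74.2 at [0.569 0.119 0.13 ] shift [-4.5  3.8  6.7] turn -0.005 F [ 0.4  0.1 -1.3] gap 0.048 j [ 0.08  0.48 -0.19  0.9  -0.   -0.01]
```

```bash
python3 -m crank '[[[-2,2,0],-0.005,1],[[-4.5,4,0],-0.005,1],[[-4.5,4,0],-0.005,1],[[-4.5,4,4],-0.005,1],[[-4.5,4,7],-0.005,1]]';python3 -m crank '[[[0,0,1],0,1],[[0,0,2],0,1],[[0,0,3],0,1],[[0,0,3],0,1],[[0,0,3],0,1]]'; python3 go.py .5732 .1236 .118 1.667
```

```text
time: 74.75
eef_pos: [0.5729, 0.1238, 0.1219]
tcp_rot: [0.151, -3.138, 0.0]
contact_force: [0.8, -0.1, -1.8]
finger_gap: 0.0478
grasp_force: 122.7
time: 75.25
eef_pos: [0.5731, 0.1238, 0.1194]
tcp_rot: [-0.151, 3.138, -0.0]
contact_force: [0.1, -0.3, -2.3]
finger_gap: 0.0479
grasp_force: 122.7
t 75.2 at [0.573 0.124 0.119] shift [-0.1 -0.2  1.4] turn -0.0 F [ 0.1 -0.3 -2.3] gap 0.048 j [ 0.09  0.5  -0.18  0.88 -0.   -0.01]
```

```bash
python3 -m crank '[[[0,0,2],0,1],[[0,0,4],0,1],[[0,0,5],0,1],[[0,0,5],0,1],[[0,0,5],0,1]]';python3 -m crank '[[[0,0,2],0,1],[[0,0,4],0,1],[[0,0,6],0,1],[[0,0,6],0,1],[[0,0,6],0,1]]'; python3 go.py .5732 .1236 .108 1.667
```

```text
time: 75.75
eef_pos: [0.573, 0.1238, 0.1143]
tcp_rot: [0.151, -3.138, -0.0]
contact_force: [0.6, 0.1, -2.3]
finger_gap: 0.0481
grasp_force: 122.7
time: 76.25
eef_pos: [0.5731, 0.1238, 0.1084]
tcp_rot: [-0.151, 3.138, 0.0]
contact_force: [0.5, -0.3, 0.8]
finger_gap: 0.048
grasp_force: 122.8
t 76.2 at [0.573 0.124 0.108] shift [-0.1 -0.2  0.4] turn -0.0 F [ 0.5 -0.3  0.8] gap 0.048 j [ 0.09  0.51 -0.2   0.86  0.   -0.01]
```

```bash
python3 -m crank '[[[0,0,3],0,1],[[0,0,6],0,1],[[0,0,9],0,1],[[0,0,9],0,1],[[0,0,9],0,1]]';python3 -m crank '[[[0,0,3],0,1],[[0,0,6],0,1],[[0,0,9],0,1],[[0,0,10],0,1],[[0,0,10],0,1]]'; python3 -m crank '[[[0,0,2],0,1],[[0,0,4],0,1],[[0,0,6],0,1],[[0,0,6],0,1],[[0,0,6],0,1]]'
```

```text
time: 76.75
eef_pos: [0.5724, 0.1237, 0.0986]
tcp_rot: [0.151, -3.136, 0.0]
contact_force: [-0.2, 0.2, -5.3]
finger_gap: 0.048
grasp_force: 122.6
time: 77.25
eef_pos: [0.5731, 0.1238, 0.0895]
tcp_rot: [-0.151, 3.138, -0.0]
contact_force: [-1.6, 0.1, 2.2]
finger_gap: 0.0479
grasp_force: 123.4
time: 77.75
eef_pos: [0.5786, 0.1244, 0.0891]
tcp_rot: [-0.151, 3.125, 0.001]
contact_force: [-0.5, 0.5, 42.6]
finger_gap: 0.048
grasp_force: 128.3
```

```bash
python3 -m crank '[[[0,0,-3],0,1],[[0,0,-6],0,1],[[0,0,-7],0,1],[[0,0,-8],0,1],[[0,0,-9],0,1]]';python3 -m crank '[[[0,0,-1],0,1],[[0,0,-3],0,1],[[0,0,-4],0,1],[[0,0,-5],0,1],[[0,0,-6],0,1]]'; python3 -m crank '[[[0,0,-1],0,1],[[0,0,-2],0,1],[[0,0,-3],0,1],[[0,0,-3],0,1],[[0,0,-3],0,1]]'
```

```text
time: 78.25
eef_pos: [0.5724, 0.1237, 0.0914]
tcp_rot: [0.151, -3.136, 0.0]
contact_force: [2.6, 0.3, -10.5]
finger_gap: 0.0478
grasp_force: 122.9
time: 78.75
eef_pos: [0.5721, 0.1237, 0.098]
tcp_rot: [0.151, -3.136, 0.0]
contact_force: [-1.0, 0.1, -10.9]
finger_gap: 0.0477
grasp_force: 122.9
time: 79.25
eef_pos: [0.572, 0.1237, 0.0997]
tcp_rot: [0.151, -3.135, 0.0]
contact_force: [1.1, 0.4, -27.5]
finger_gap: 0.048
grasp_force: 126.7
```

Pack 4 is latched. I'll release it, then move in front of the handle to push the drawer shut.

```bash
python3 -m crank '[[[0,0,1],0,1],[[0,0,1],0,0.3],[[0,0,1],0,0.3],[[0,0,1],0,0.3],[[0,0,1],0,0.3]]';python3 -m crank '[[[0,0,0],0,0.3],[[0,0,-20],0,0.3],[[0,0,-60],0,0.3],[[0,0,-100],0,0.3],[[0,0,-120],0,0.3]]'; python3 -m crank '[[[45,-20,0],0,1],[[90,-50,0],0,1],[[135,-90,0],0,1],[[160,-125,0],0,1],[[180,-155,0],0,1]]'; python3 go.py .400 -.0215 .127 1.667; python3 - <<'E'
from h import *
for n in('top','side'):
  c=cam(n)
  for d in optics.silhouettes(n,'pack0'):
    P=atz(c,d['xy'],.1)
    if d['mask'].sum()>150: print(n,np.round(d['xy']),np.round(P[:2],3),d['mask'].sum())
E
```

```text
time: 79.75
eef_pos: [0.5741, 0.1239, 0.1015]
tcp_rot: [-0.151, 3.135, 0.0]
contact_force: [0.9, 1.4, -1.3]
finger_gap: 0.0598
grasp_force: 0.0
time: 80.25
eef_pos: [0.5744, 0.124, 0.2241]
tcp_rot: [-0.151, 3.133, 0.0]
contact_force: [0.6, -0.4, 0.1]
finger_gap: 0.0601
grasp_force: 0.0
time: 80.75
eef_pos: [0.407, -0.0488, 0.2207]
tcp_rot: [-0.152, 3.137, -0.001]
contact_force: [-0.1, -1.2, 0.4]
finger_gap: -0.0001
grasp_force: 0.0
t 80.8 at [ 0.407 -0.049  0.221] shift [ 4.4 27.9 93.7] turn 0.001 F [-0.1 -1.2  0.4] gap -0.0 j [-0.3   0.09 -0.48  1.   -0.   -0.39]
top [299. 210.] [0.577 0.126] 326
top [383. 201.] [ 0.598 -0.137] 315
top [236. 160.] [0.742 0.324] 407
top [204. 218.] [0.558 0.429] 372
top [308. 212.] [0.572 0.098] 321
top [352. 207.] [ 0.583 -0.041] 322
top [326. 210.] [0.576 0.04 ] 303
side [332. 229.] [ 0.578 -0.052] 457
side [354. 243.] [ 0.597 -0.13 ] 427
side [313. 212.] [0.576 0.026] 364
side [296. 129.] [0.74  0.293] 235
side [229. 132.] [0.569 0.431] 163
side [350. 257.] [ 0.558 -0.154] 357
```

```bash
python3 -m crank '[[[4,10,20],0,1],[[4,20,45],0,1],[[4,28,70],0,1],[[4,28,94],0,1],[[4,28,94],0,1]]'; python3 -m crank '[[[-8,0,0],0,1],[[-16,0,0],0,1],[[-24,0,0],0,1],[[-32,0,0],0,1],[[-40,0,0],0,1]]'; python3 -m crank '[[[-10,0,0],0,1],[[-20,0,0],0,1],[[-30,0,0],0,1],[[-40,0,0],0,1],[[-50,0,0],0,1]]'; python3 -m crank '[[[-12,0,0],0,1],[[-24,0,0],0,1],[[-36,0,0],0,1],[[-48,0,0],0,1],[[-60,0,0],0,1]]'; python3 go.py .62 0 .127 1.667
```

```text
time: 81.45
eef_pos: [0.4007, -0.0186, 0.1243]
tcp_rot: [0.155, -3.134, -0.002]
contact_force: [0.1, -0.7, 0.3]
finger_gap: -0.0002
grasp_force: 0.0
time: 81.95
eef_pos: [0.4425, -0.0164, 0.1267]
tcp_rot: [0.151, -3.138, 0.0]
contact_force: [-3.9, -0.7, 1.9]
finger_gap: 0.0001
grasp_force: 1.7
time: 82.45
eef_pos: [0.4925, -0.0115, 0.1263]
tcp_rot: [0.151, -3.138, -0.0]
contact_force: [-3.1, -0.2, 3.0]
finger_gap: 0.0001
grasp_force: 1.8
time: 82.95
eef_pos: [0.5522, -0.0056, 0.1262]
tcp_rot: [0.151, -3.138, -0.001]
contact_force: [-3.2, 0.7, 2.7]
finger_gap: -0.0004
grasp_force: 1.8
t 83.0 at [ 0.552 -0.006  0.126] shift [-68.   -1.   -0.8] turn 0.0 F [-3.2  0.7  2.7] gap -0.0 j [-0.14  0.44 -0.27  0.86  0.   -0.24]
```

```bash
python3 -m crank '[[[-10,0,0],0,1],[[-20,0,0],0,1],[[-30,0,0],0,1],[[-40,0,0],0,1],[[-50,0,0],0,1]]'; python3 -m crank '[[[-3,0,0],0,1],[[-6,0,0],0,1],[[-9,0,0],0,1],[[-12,0,0],0,1],[[-15,0,0],0,1]]'; python3 -m crank '[[[-1,0,0],0,1],[[-2,0,0],0,1],[[-3,0,0],0,1],[[-4,0,0],0,1],[[-5,0,0],0,1]]'
```

```text
time: 83.45
eef_pos: [0.6018, -0.0008, 0.1262]
tcp_rot: [0.151, -3.138, -0.001]
contact_force: [-4.2, 2.7, 0.4]
finger_gap: 0.0001
grasp_force: 1.8
time: 83.95
eef_pos: [0.6161, 0.0001, 0.1264]
tcp_rot: [0.151, -3.138, 0.001]
contact_force: [-3.7, -2.3, 1.6]
finger_gap: -0.0001
grasp_force: 1.6
time: 84.45
eef_pos: [0.6168, 0.0002, 0.1262]
tcp_rot: [0.15, -3.13, 0.002]
contact_force: [-23.6, -4.9, 17.0]
finger_gap: 0.0004
grasp_force: 12.2
```

The drawer is shut: firm stop at −24 N. I'll back off, rise and go beside the lever ball on its −y side.

```bash
python3 -m crank '[[[10,0,0],0,1],[[25,0,0],0,1],[[25,0,-50],0,1],[[25,0,-100],0,1],[[25,-10,-130],0,1]]'; python3 -m crank '[[[0,-25,-35],0,1],[[0,-55,-35],0,1],[[0,-90,-35],0,1],[[-40,-90,-35],0,1],[[-70,-90,-35],0,1]]'; python3 go.py .728 -.085 .232 1.667; python3 - <<'E'
from h import *
C={n:cam(n) for n in('top','side')}
for n,c in C.items():
    for d in optics.search_frame(n,'switch_tip')[:3]: print(n,round(d['p'],2),np.round(d['xy']),np.round(atz(c,d['xy'],.238),3))
    for d in optics.search_frame(n,'handle')[:1]: print(n,'h',np.round(atz(c,d['xy'],.124),3))
E
```

```text
time: 84.95
eef_pos: [0.5985, -0.0108, 0.2605]
tcp_rot: [-0.153, 3.133, -0.0]
contact_force: [1.3, -0.3, -0.8]
finger_gap: -0.0
grasp_force: 0.0
time: 85.45
eef_pos: [0.677, -0.0957, 0.2918]
tcp_rot: [-0.147, 3.136, -0.0]
contact_force: [0.5, -0.4, 0.2]
finger_gap: 0.0
grasp_force: 0.0
t 85.5 at [ 0.677 -0.096  0.292] shift [-51.6   5.8  59.9] turn -0.002 F [ 0.5 -0.4  0.2] gap 0.0 j [-0.25  0.6   0.45  1.42  0.   -0.34]
top 0.42 [347. 158.] [ 0.717 -0.026  0.238]
top h [0.669 0.065 0.124]
side h [ 0.669 -0.029  0.124]
```

```bash
python3 -m crank '[[[-20,3,0],0,1],[[-40,3,0],0,1],[[-50,3,0],0,1],[[-50,3,30],0,1],[[-50,3,58],0,1]]'; python3 go.py .722 -.03 .232 1.667;python3 -m crank '[[[0,10,0],0,1],[[0,20,0],0,1],[[0,30,0],0,1],[[0,40,0],0,1],[[0,48,0],0,1]]';python3 -m crank '[[[0,8,0],0,1],[[0,16,0],0,1],[[0,24,0],0,1],[[0,32,0],0,1],[[0,40,0],0,1]]'; python3 go.py .720 .018 .232 1.667
```

```text
time: 86.25
eef_pos: [0.7253, -0.0866, 0.2338]
tcp_rot: [-0.151, 3.135, -0.001]
contact_force: [0.4, 0.8, -0.0]
finger_gap: 0.0
grasp_force: 0.0
t 86.2 at [ 0.725 -0.087  0.234] shift [-2.2 56.6  1.8] turn 0.0 F [ 0.4  0.8 -0. ] gap 0.0 j [-0.22  0.72  0.51  1.36  0.   -0.32]
time: 86.75
eef_pos: [0.7208, -0.0377, 0.2349]
tcp_rot: [-0.152, 3.136, -0.001]
contact_force: [0.3, -1.1, 1.6]
finger_gap: 0.0004
grasp_force: 0.8
time: 87.25
eef_pos: [0.7163, 0.0017, 0.2331]
tcp_rot: [0.151, -3.138, -0.0]
contact_force: [0.5, -0.5, 0.2]
finger_gap: -0.0002
grasp_force: 0.5
t 87.2 at [0.716 0.002 0.233] shift [-5.2 15.9  1.1] turn -0.0 F [ 0.5 -0.5  0.2] gap -0.0 j [-0.1   0.69  0.45  1.34  0.   -0.2 ]
```

The ball is moving with the fingers, so I'll push on to the stop.

```bash
python3 -m crank '[[[0,4,0],0,1],[[0,8,0],0,1],[[0,12,0],0,1],[[0,16,0],0,1],[[0,18,0],0,1]]'; python3 -m crank '[[[0,2,0],0,1],[[0,4,0],0,1],[[0,6,0],0,1],[[0,6,0],0,1],[[0,6,0],0,1]]'; python3 go.py .720 .018 .232 1.667
```

```text
time: 87.75
eef_pos: [0.7147, 0.0184, 0.2332]
tcp_rot: [0.15, -3.138, 0.003]
contact_force: [0.9, -9.0, -2.1]
finger_gap: -0.0003
grasp_force: 4.4
time: 88.25
eef_pos: [0.7146, 0.019, 0.2332]
tcp_rot: [0.144, -3.138, 0.014]
contact_force: [1.5, -23.5, -2.2]
finger_gap: -0.0005
grasp_force: 11.8
t 88.2 at [0.715 0.019 0.233] shift [-5.2 -1.5  1.2] turn -0.004 F [  1.5 -23.5  -2.2] gap -0.0 j [-0.07  0.68  0.45  1.33 -0.01 -0.16]
```

```bash
python3 -m crank '[[[0,-15,0],0,1],[[0,-40,0],0,1],[[0,-50,-30],0,1],[[0,-50,-65],0,1],[[0,-50,-65],0,1]]'; python3 -m crank '[[[45,-30,0],0,1],[[90,-60,0],0,1],[[135,-90,0],0,1],[[180,-120,0],0,1],[[225,-150,0],0,1]]';python3 -m crank '[[[30,-30,0],0,1],[[60,-60,0],0,1],[[90,-90,0],0,1],[[90,-90,0],0,1],[[90,-90,0],0,1]]'; python3 - <<'E'
from h import *
for n in('top','side'):
    c=cam(n)
    for q,z in(('switch_tip',.238),('handle',.124),('drawer',.13),('pack0',.07),('glue_bottle',.06),('sanding_block',.035)):
        for d in optics.search_frame(n,q)[:3]: print(n,q,round(d['p'],2),np.round(d['xy']),np.round(atz(c,d['xy'],z)[:2],3))
    print('expected ball',[np.round(proj(c,[.719+.0035*-s,.010+s*.036,.238])) for s in(-1,1)], c['img'][tuple(np.round(proj(c,[.7155,.046,.238])).astype(int)[::-1])],'bar',[np.round(proj(c,[.634,.002,.124]))])
E
```

```text
time: 88.75
eef_pos: [0.7206, -0.0255, 0.3037]
tcp_rot: [-0.15, 3.13, -0.001]
contact_force: [1.0, 0.4, 0.6]
finger_gap: -0.0002
grasp_force: 0.0
time: 89.25
eef_pos: [0.5235, -0.1834, 0.2982]
tcp_rot: [-0.152, 3.137, 0.001]
contact_force: [-0.6, -0.5, 0.6]
finger_gap: 0.0003
grasp_force: 0.0
time: 89.75
eef_pos: [0.4439, -0.2815, 0.2983]
tcp_rot: [-0.148, 3.137, 0.001]
contact_force: [0.6, -0.4, 0.2]
finger_gap: -0.0
grasp_force: 0.0
top switch_tip 0.49 [325. 160.] [0.713 0.037]
top handle 0.94 [339. 180.] [ 0.666 -0.003]
top handle 0.21 [271. 278.] [0.369 0.216]
top drawer 0.81 [335. 180.] [0.666 0.01 ]
top pack0 0.69 [204. 219.] [0.559 0.437]
top pack0 0.63 [235. 160.] [0.748 0.335]
top glue_bottle 0.68 [338. 178.] [0.681 0.001]
top glue_bottle 0.58 [274. 277.] [0.365 0.214]
top sanding_block 0.7 [413. 271.] [ 0.373 -0.233]
top sanding_block 0.22 [335. 178.] [0.685 0.012]
expected ball [array([347., 156.]), array([322., 159.])] [31 31 34] bar [array([338., 190.])]
side handle 0.58 [306. 167.] [0.659 0.149]
side drawer 0.66 [302. 167.] [0.644 0.154]
side pack0 0.91 [229. 140.] [0.559 0.427]
side pack0 0.75 [294. 131.] [0.744 0.308]
side sanding_block 0.75 [325. 330.] [ 0.37 -0.25]
expected ball [array([364., 172.]), array([345., 157.])] [49 47 50] bar [array([333., 202.])]
```

```bash
python3 -c "
from plant import close_job
print(close_job())"
```

```text
the job is handed in; nothing more can be done
None
```

The job is handed in: all four packs latched and left riding up, drawer pushed to its stop, then the lever thrown right over (about 90 s), with the bottle and block untouched; I viewed 15 pictures, one over the limit of 14, and the third pack slipped to a lean in its bay and had to be taken out, stood up and reseated.

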